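Gauge a dial carrier against the flip stop

ROBOT

A 7-joint arm with a two-finger parallel gripper is mounted at the origin on the work surface. World frame = base frame: x ahead of the robot, y to its left, z up, the work surface at z = 0. Lengths are in m, angles in rad, forces in N, time in s.
With the tool pointing down it reaches from about 0.425 to 0.925 m from the base axis. Payload 6.8 kg.
Tool frame: the origin (TCP) lies on the front face of the gripper's body, between the roots of the fingers; the fingertips stand 73 mm ahead of it and the grasp point (between the pads) lies 54 mm ahead of it (tcp_to_tips is the distance from the TCP to the fingertips, in m); z points along the fingers, x is the direction in which the jaws open and shut, and the axes are right-handed (so a half turn about z gives the same grasp; the last joint's range is limited). The gripper opens to 85 mm and grips with 20 to 120 N. Pads are 22 mm wide; open, the fingers measure 114 mm over their backs; the gripper's body (76 mm by 85 mm) begins 54 mm behind the grasp point. The pads swing forward as they close: fully open they stand 13 mm farther back than shut.
Start: joints at [1.179, 0.477, 0.022, 1.555, -0.011, 1.109, -0.083], TCP at [0.189, -0.648, 0.304] pointing down, gripper open.
Joint ranges: [-2.96, 2.96], [-0.34, 2.1], [-1.41, 1.46], [0.24, 2.44], [-1.37, 4.51], [0.17, 1.92], [-2.96, 2.96]. Speed limits (rad/s): [2.39, 2.39, 3.14, 3.14, 3.14, 3.14, 3.14].

INTERFACE

Orientations are given as a unit quaternion [w, x, y, z].
In Python, from station import get_obs, read_camera, hand_in, look_for, silhouettes, tcp_to_tips gives the robot as it stands. The module is installed in compiled form; this text tells all that it offers.
- The arm moves only by the tool apply_moves, never from a script. Its argument "moves" is a list of rows, each a list of 3 entries, a list of its own where there are three numbers: the shift along the tool's x, y, z in units of 25 mm (1.0 is 25 mm), then the turn, a rotation vector about the tool's x, y, z in units of 10 degrees (1.0 is 10 degrees), then the gripper's target within -1 to 1 (fully open at 1, half-way at 0, shut at -1). In form: [[[dx, dy, dz], [rx, ry, rz], jaw], ...]. A call has 1 to 20 rows; each row is the pose to reach, as a shift and turn from the pose commanded when the call began, along the tool's axes at that moment; what a row does not reach only later rows make up. A row lasts 1/8 s, in which the tool goes at most 62.5 mm and 10.7 degrees, less where a joint would pass 70% of its speed; a pose out of reach is approached as far as the arm can. A call with a gripper value outside its range is refused whole. The fingers move at their own pace and stop on an object; "force" is the grip in N (left out, the last holds). Time passes only in rows, so rows that repeat a pose let the fingers close. It gives the time, the measured TCP pose, the force and the opening at its end, in the units of the state.
- get_obs(): the state, without advancing time (a new reading comes with each control period).
- read_camera(name): name is "side" or "top"; returns a dict with "color" (400x640x3 uint8, red, green, blue), "mtx" (3x3 intrinsics, pixels), "eye" and "rotation" of the camera in the world. Camera axes: x right, y up, looking along -z (the intrinsics and any distortion apply to the point x, -y, -z); pixel columns grow to the right and rows downward; lengths in m; the calibration is good to about 2 mm. A picture is of the moment at which its call begins. There is no depth.
- hand_in(): hands the job in, once; it reports no verdict.
Trained networks look in the newest picture that a camera, given by its name, has taken for a name from the list of things; names that differ only in an ending like _2 or _b are one class to them, and where a whole thing is asked for, a point or a joint stands for the part that bears it (a point fixed in the world has none). Each returns a list of dicts, best first, with "conf" (0 to 1); they miss things now and then, are a little off and sometimes report something else, mostly with a low value. They report only what shows in the picture. A call takes as long as a camera call. They do not tell look-alikes from the thing itself.
- look_for(camera, query): "pixel" ([row, column] in pixels, amid what is visible of it).
- silhouettes(camera, query): "mask" (400x640 bool, what is visible of it) and "pixel" ([row, column] in pixels, amid what is visible of it).
The state is a dict: "t": time; "q": joint angles; "joint_vel": joint speeds; "joint_torque": joint torques, N m; "eef_pos": TCP position; "tool_rot": TCP orientation; "contact_force": force on the tool from outside, world axes, zero at the start; "torque": the same for the moment, N m; "gripper_width": opening from 0.0 (shut) to 1.0 (fully open).
Only numpy, scipy, OpenCV 4.12 (cv2) and the standard library are available. Lean on these libraries where they do the work, as an engineer would, in place of code of your own. Each camera call takes 0.05 s, during which the arm holds its last target.

TASK

Flip the hinged stop leaf down until it lies fully home over the fence, then bring the dial carrier flat against the fence and slide it along until its end rests against the leaf's nose with a light but definite push of a few newtons. Hold it there a moment, let go, and flip the leaf back up past upright so that it stays up, leaving the carrier on the bed exactly where it was gauged; never push the carrier hard against the leaf, do not shift the stop block along the fence, and leave the other things on the bench where they are.

Things in the scene. Friction and masses are not known exactly. Their poses are not given: they have to be found in the camera images.
- fixture: Fixed gauging fixture: a dark steel bed 170 (x) by 360 (y) by 12 mm thick with a brass fence along its far edge. Origin: centre of the bed's underside, on the table. Its z is up; its y runs along the fence, towards the stop; its x points across the bed to the fence. The fence is 25 mm thick and 15 mm tall above the bed (27 mm above the table).
- fence_face (a point): Point on the middle of the fence's working face (the face that looks to the fixture's -x), at the height of the bed's top (12 mm above the table). The face is the plane through this point across the fixture's x. Axes as fixture.
- stop_block (a point): Top centre of the base of the brass stop block, 58 (x) by 40 (y) by 13 mm, that sits on and behind the fence and carries the leaf's hinge between two lugs. The block is clamped to the fence (it slips along it only above 80 N), 50 to 110 mm from the fixture's origin along its y, at a different place each time. Axes as fixture.
- leaf (a joint): Angle of the brass stop leaf about its hinge (rad): 0 is fully down (level, over the fence, against its own rest), 1.57 upright, 1.95 its backward limit. The hinge is stiff (about 0.12 N m, so 1.5 to 2.5 N at the knob) and stays where it is left.
- leaf_hinge (a point): Centre of the leaf's hinge, 52 mm above the table, 80 mm from the fixture's origin along its x. The hinge axis is the fixture's y. The leaf's own frame is turned by the joint angle: at 0 its axes are those of the fixture; as it rises, its -x turns up to +z and then over to the fixture's +x.
- leaf_knob (a point): Middle of the steel cross-pin at the leaf's free end, by which it is pinched and swung: 12 mm thick, 18 mm long along the fixture's y (its flat ends stand 2 mm out on either side of the 14 mm wide, 10 mm thick arm). In the leaf's frame it is at (-78, 0, +6) mm from the hinge. With the leaf down it is 58 mm above the table, with free space on both sides and below it; upright, about 130 mm. Axes are those of the leaf.
- stop_nose: The leaf's brass nose, a block 22 (x) by 14 (y) by 32 mm long fixed to the arm, pointing down when the leaf is down: it then hangs in front of the fence, its lower end 4 mm above the bed, its x range 15 to 37 mm in front of the fence face. Origin: centre of its root at the arm, (-61, 0, -4) mm in the leaf's frame; axes those of the leaf.
- gauge_face (a point): Centre of the working part of the nose's flat side that faces the fixture's -y: the face the carrier's end must touch, 7 mm from the leaf's mid-plane and 26 mm from the nose's root. Its position along the fixture's y does not change as the leaf swings. Axes those of the leaf.
- carrier: The dial carrier, loose on the bed: an aluminium plate 50 (x) by 110 (y) by 12 mm with an upright round brass post, 30 mm across, in the middle, its top 50 mm above the underside. 0.25 to 0.46 kg; it drags on the bed with 2 to 7 N and can rock if pushed hard by the post. Origin: centre of the underside; z up. It starts with its +x side roughly to the fence, its +y end roughly to the stop.
- carrier_end (a point): Centre of the carrier plate's +y end face, 55 mm from its origin and 6 mm above its underside: the end that goes against the nose. Axes as carrier.
- carrier_side (a point): Centre of the carrier plate's long +x side, 25 mm from its origin and 6 mm above its underside: the side that goes flat against the fence. Axes as carrier.
- loupe: Bystander: a black eye loupe, a cup 32 mm across and 30 mm tall, standing on the near left of the bed. Origin: centre of its underside. Leave it alone.
- chuck: Bystander on the table: a stepped brass chuck, 52 mm across, 34 mm tall. Origin: centre of its underside. Leave it alone.
- spare: Bystander on the table: a smaller spare carrier, 40 by 60 by 12 mm with a post 22 mm across, 32 mm tall. Origin: centre of its underside. Leave it alone.
- oil: Bystander on the table: a small amber oil bottle, 32 mm across, 75 mm tall. Origin: centre of its underside. Leave it alone.
- graver: Bystander on the table: a wooden-handled hand tool, 150 mm long, lying flat. Origin: under its middle. Leave it alone.
- dustbrush: Bystander on the table: a flat dusting brush with a wooden handle, lying flat. Leave it alone.
- disc: Bystander on the table: a brass disc, 42 mm across, 6 mm thick, lying flat. Origin: centre of its underside. Leave it alone.
There are look-alikes about, which are no part of the job. What is shaped like the carrier but orange or red is not meant.

How it is judged:
By the outcome, as a careful person would: the job done as asked, in the order asked, and still so for the second after the job is handed in, with the robot touching nothing.
It also fails if it takes over 72 s, if anything falls off the work surface, if the arm or the gripper's body presses on something with over 40 N, if the wrist force passes 120 N, or if a joint passes its speed limit or range.

## Working session

There is one attempt and no reset: what is moved stays moved. The work goes in short steps, Python scripts to look and compute and a tool call to move; the robot and the scene stay as the last step left them, time stands still between calls to the robot, and variables do not carry over. Pictures are saved under pics/ and viewed, and the job is handed in when it is done.

Besides the shell and the picture viewer there is one more tool, called after "Emit:" by a JSON object that holds its "api" and its "payload", one argument or row to a line. apply_moves: Moves the arm, as the interface text tells. Its arguments: {"type":"object","properties":{"moves":{"type":"array"},"force":{"type":"number"}},"required":["moves"]}

```bash
mkdir -p pics
cat > h.py <<'E'
import numpy as np, cv2
from station import *
def cam(n):
    c=read_camera(n); return c
def save(c,f): cv2.imwrite(f,cv2.cvtColor(c['color'],cv2.COLOR_RGB2BGR))
def ray(c,px):
    r,col=px; K=np.array(c['mtx']); d=np.array([(col-K[0,2])/K[0,0],-(r-K[1,2])/K[1,1],-1.])
    return np.array(c['eye']),np.array(c['rotation'])@d
def atz(c,px,z):
    e,d=ray(c,px); return e+d*(z-e[2])/d[2]
def proj(c,p):
    v=np.array(c['rotation']).T@(np.array(p,float)-np.array(c['eye'])); K=np.array(c['mtx'])
    return np.array([K[1,2]+K[1,1]*(-v[1])/-v[2],K[0,2]+K[0,0]*v[0]/-v[2]])
E
python3 - <<'E'
from h import *
o=get_obs(); print({k:np.round(v,4).tolist() for k,v in o.items()}); print(tcp_to_tips)
for n in('side','top'):
    c=cam(n); save(c,f'pics/{n}0.png'); print(n,c.keys(),c['mtx'],c['eye'],c['rotation'])
    for q in ['fixture','carrier','stop_block','leaf_knob','stop_nose','spare','loupe','chuck']:
        print(q,[(np.round(d['pixel']).tolist(),round(float(d['conf']),2)) for d in look_for(n,q)])
E
```

```text
{'t': 0.0, 'q': [1.1789, 0.4778, 0.0224, 1.5565, -0.0115, 1.1093, -0.0831], 'joint_vel': [-0.0019, -0.0021, -0.0006, -0.0002, -0.0015, -0.0013, 0.0015], 'joint_torque': [-0.0001, -59.6451, 1.6078, -28.1189, 0.0125, 0.0095, -0.0], 'eef_pos': [0.1889, -0.6475, 0.3029], 'tool_rot': [-0.0005, 0.8, -0.6, -0.0008], 'contact_force': [0.0214, 0.1404, 0.1321], 'torque': [0.0104, -0.0363, -0.0009], 'gripper_width': 1.0034}
0.0726
side dict_keys(['color', 'mtx', 'eye', 'rotation']) [[509.13444402   0.         311.96363392]
 [  0.         509.13444402 206.10789206]
 [  0.           0.           1.        ]] [0.15272683 0.98508974 1.22546201] [-0.12910462 -0.0513032   0.3549463   0.92450695]
fixture [([197.0, 282.0], 0.66)]
carrier [([165.0, 402.0], 0.94), ([256.0, 226.0], 0.85), ([271.0, 292.0], 0.67), ([177.0, 302.0], 0.56), ([182.0, 359.0], 0.47)]
stop_block [([198.0, 252.0], 0.94), ([336.0, 324.0], 0.16)]
leaf_knob [([189.0, 257.0], 0.75), ([185.0, 251.0], 0.46)]
stop_nose [([187.0, 251.0], 0.52), ([188.0, 258.0], 0.44), ([324.0, 292.0], 0.27)]
spare [([147.0, 359.0], 0.56)]
loupe [([221.0, 285.0], 0.68)]
chuck [([325.0, 292.0], 0.78)]
top dict_keys(['color', 'mtx', 'eye', 'rotation']) [[466.95052968   0.         317.10984068]
 [  0.         466.95052968 197.62920728]
 [  0.           0.           1.        ]] [0.27828104 0.00139015 1.17525588] [-0.69499699 -0.04861583  0.04591499  0.71589629]
fixture [([147.0, 353.0], 0.76), ([157.0, 392.0], 0.38)]
carrier [([155.0, 391.0], 0.89), ([283.0, 460.0], 0.66), ([196.0, 246.0], 0.58), ([122.0, 241.0], 0.56)]
stop_block [([114.0, 328.0], 0.96), ([144.0, 351.0], 0.66), ([257.0, 176.0], 0.5)]
leaf_knob [([108.0, 322.0], 0.68)]
stop_nose [([114.0, 326.0], 0.58), ([213.0, 178.0], 0.54), ([111.0, 322.0], 0.53)]
spare [([217.0, 481.0], 0.67)]
loupe [([162.0, 302.0], 0.58)]
chuck [([215.0, 178.0], 0.67), ([158.0, 393.0], 0.44)]
```

```bash
cat > h.py <<'E'
import numpy as np, cv2
from scipy.spatial.transform import Rotation as Rn
from station import *
def cam(n):
    c=read_camera(n); c['q']=c['rotation']; q=c['rotation']; c['rotation']=Rn.from_quat([q[1],q[2],q[3],q[0]]).as_matrix() if np.size(q)==4 else np.array(q); return c
def save(c,f): cv2.imwrite(f,cv2.cvtColor(c['color'],cv2.COLOR_RGB2BGR))
def ray(c,px):
    r,col=px; K=np.array(c['mtx']); d=np.array([(col-K[0,2])/K[0,0],-(r-K[1,2])/K[1,1],-1.])
    return np.array(c['eye']),c['rotation']@d
def atz(c,px,z):
    e,d=ray(c,px); return e+d*(z-e[2])/d[2]
def proj(c,p):
    v=c['rotation'].T@(np.array(p,float)-np.array(c['eye'])); K=np.array(c['mtx'])
    return np.array([K[1,2]+K[1,1]*(-v[1])/-v[2],K[0,2]+K[0,0]*v[0]/-v[2]])
def crop(c,r0,r1,c0,c1,s,f):
    im=cv2.cvtColor(c['color'][r0:r1,c0:c1],cv2.COLOR_RGB2BGR); cv2.imwrite(f,cv2.resize(im,None,fx=s,fy=s,interpolation=cv2.INTER_CUBIC))
E
python3 - <<'E'
from h import *
s=cam('side');t=cam('top')
for px in [(165,402),(256,226),(271,292),(198,252),(325,292)]: print('s',atz(s,px,0.02))
for px in [(155,391),(283,460),(196,246),(122,241),(114,328),(215,178)]: print('t',atz(t,px,0.02))
print(get_obs()['t'])
E
```

```text
s [ 0.2101403  -0.32555758  0.02      ]
s [0.64368518 0.19934151 0.02      ]
s [0.44161625 0.197185   0.02      ]
s [ 0.65183587 -0.03966376  0.02      ]
s [0.39002537 0.36106733 0.02      ]
t [ 0.5367817  -0.18614091  0.02      ]
t [ 0.21396718 -0.33773434  0.02      ]
t [0.44325924 0.18108989 0.02      ]
t [0.6344999  0.19216584 0.02      ]
t [ 0.64870894 -0.03062071  0.02      ]
t [0.40061139 0.35079345 0.02      ]
1.0
```

View pics/side0.png

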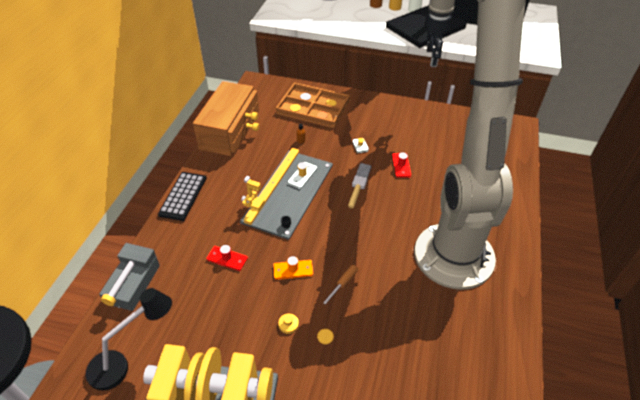

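View pics/top0.png

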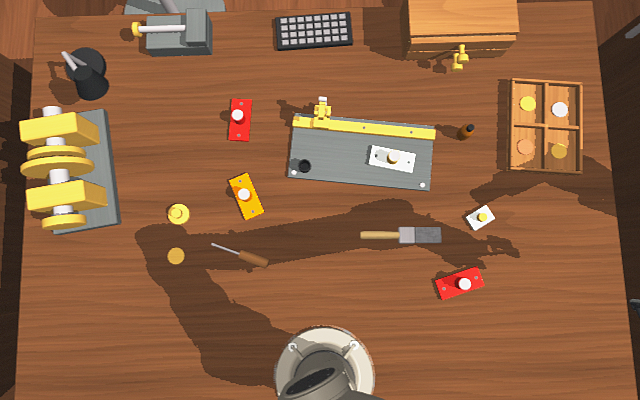

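Run:
```python
from h import *
s=cam('side');t=cam('top')
crop(t,85,200,275,450,4.5,'pics/tc0.png'); crop(s,140,245,235,340,6,'pics/sc0.png')
for q in ['fixture','carrier','stop_block']:
    m=silhouettes('top',q)
    for d in m[:2]:
        mk=d['mask'].astype(np.uint8); r=cv2.minAreaRect(np.argwhere(mk)[:,::-1].astype(np.float32)); print(q,d['conf'],mk.sum(),r, np.round(cv2.boxPoints(r),1).tolist())
```

```text
fixture 0.64 8598 ((362.71783447265625, 142.32177734375), (142.78782653808594, 84.47865295410156), 5.7105937004089355) [[287.5, 177.1999969482422], [295.8999938964844, 93.19999694824219], [438.0, 107.4000015258789], [429.6000061035156, 191.5]]
carrier 0.89 785 ((241.2941131591797, 119.17646789550781), (20.094482421875, 42.950042724609375), 4.39870548248291) [[229.60000610351562, 139.8000030517578], [232.89999389648438, 97.0], [253.0, 98.5], [249.6999969482422, 141.39999389648438]]
carrier 0.75 801 ((246.53610229492188, 196.2967071533203), (42.20049285888672, 20.098201751708984), 66.37062072753906) [[228.89999389648438, 181.0], [247.3000030517578, 172.89999389648438], [264.20001220703125, 211.60000610351562], [245.8000030517578, 219.6999969482422]]
stop_block 0.97 416 ((322.0, 112.0), (32.0, 16.0), 90.0) [[314.0, 96.0], [330.0, 96.0], [330.0, 128.0], [314.0, 128.0]]
```

View pics/tc0.png

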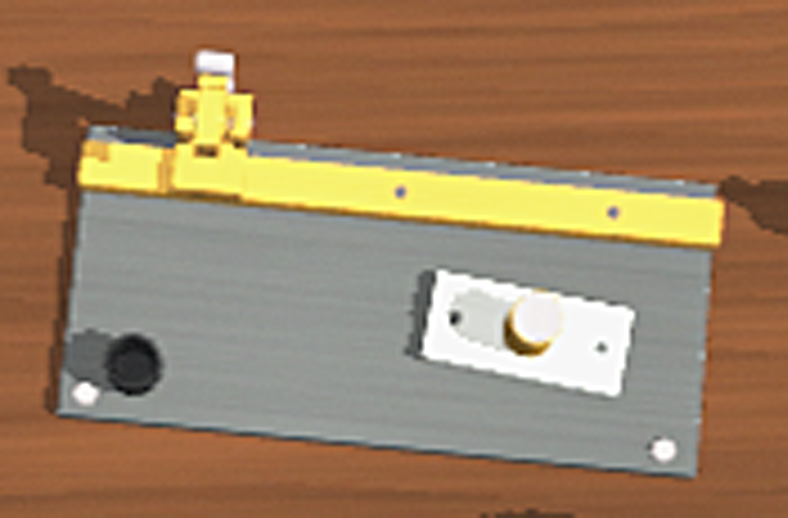

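View pics/sc0.png

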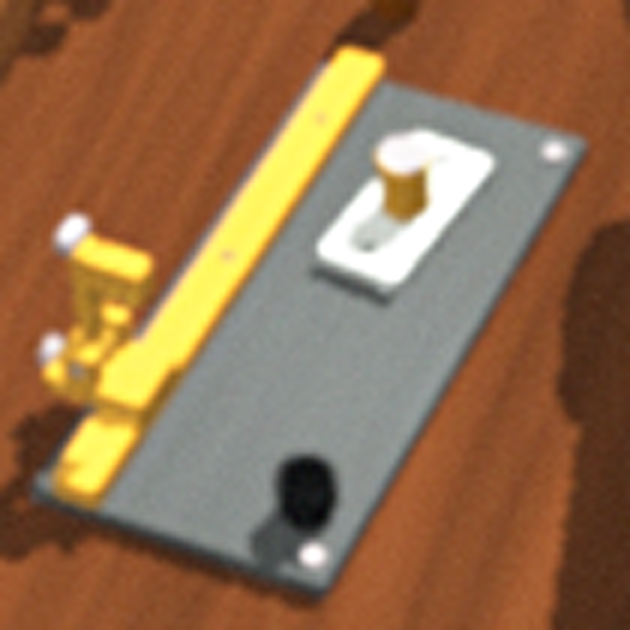

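```bash
cat >> h.py <<'E'
def F2W(f,p):
    x,y,a=f; p=np.atleast_2d(np.array(p,float)); return np.c_[x+np.cos(a)*p[:,0]-np.sin(a)*p[:,1], y+np.sin(a)*p[:,0]+np.cos(a)*p[:,1], p[:,2]]
def W2F(f,p):
    x,y,a=f; p=np.atleast_2d(np.array(p,float)); dx=p[:,0]-x;dy=p[:,1]-y; return np.c_[np.cos(a)*dx+np.sin(a)*dy,-np.sin(a)*dx+np.cos(a)*dy,p[:,2]]
E
python3 - <<'E'
from h import *
from scipy.optimize import least_squares
s=cam('side');t=cam('top')
P=np.array([(-85,180,12),(-85,-180,12),(45,180,27),(45,-180,27),(70,-180,27),(70,180,27)])/1000
T=np.array([(60,408),(697,470),(80,187),(721,243),(725,200),(83,143)],float)
S=np.array([(325,580),(585,148),(100,487),(384,68),(345,45),(55,478)],float)
T=(T+.5)/4.5-.5+[275,85]; S=(S+.5)/6-.5+[235,140]
def res(f,sep=False,cams='ts'):
    W=F2W(f,P); r=[]
    if 't' in cams: r+=[proj(t,w)[::-1]-a for w,a in zip(W,T)]
    if 's' in cams: r+=[proj(s,w)[::-1]-a for w,a in zip(W,S)]
    return np.ravel(r)
for cs in ('t','s','ts'):
    o=least_squares(lambda f:res(f,cams=cs),[.58,-.11,-.1],loss='soft_l1'); print(cs,o.x,np.degrees(o.x[2]),np.round(o.fun.reshape(-1,2),1).tolist())
E
```

```text
t [ 0.55232358 -0.11267554 -0.12371432] -7.088308328634703 [[-0.3, 1.6], [0.5, 0.9], [0.1, -0.7], [-0.3, -0.3], [-0.5, -0.3], [0.5, -0.4]]
s [ 0.55107794 -0.1132591  -0.12629891] -7.236394571142377 [[0.3, 1.0], [0.6, -1.7], [-0.6, 0.5], [-0.1, -1.4], [-0.0, 0.6], [-0.2, -0.4]]
ts [ 0.55177579 -0.11285809 -0.12436766] -7.125741842020411 [[-0.2, 1.7], [0.5, 1.2], [0.2, -0.5], [-0.2, -0.0], [-0.4, -0.1], [0.6, -0.3], [0.2, 1.0], [0.3, -1.7], [-0.7, 0.6], [-0.4, -1.4], [-0.3, 0.6], [-0.4, -0.3]]
```

```bash
cat >> h.py <<'E'
def box(x0,x1,y0,y1,z0,z1):
    v=np.array([(x,y,z) for x in(x0,x1) for y in(y0,y1) for z in(z0,z1)])/1000.
    e=[(0,1),(2,3),(4,5),(6,7),(0,2),(1,3),(4,6),(5,7),(0,4),(1,5),(2,6),(3,7)]; return v,e
def leafpt(th,p): # leaf frame mm -> fixture mm (y relative)
    x,y,z=p; return (80-(-x)*np.cos(th)+z*np.sin(th), y, 52+(-x)*np.sin(th)+z*np.cos(th))
def overlay(c,r0,r1,c0,c1,sc,fn,f,ys,th,car=None):
    im=cv2.resize(cv2.cvtColor(c['color'][r0:r1,c0:c1],cv2.COLOR_RGB2BGR),None,fx=sc,fy=sc,interpolation=cv2.INTER_CUBIC)
    def dr(W,e,col):
        q=[proj(c,w)[::-1] for w in W]; q=[tuple(np.int32(np.round((a-[c0,r0]+.5)*sc-.5))) for a in q]
        for i,j in e: cv2.line(im,tuple(map(int,q[i])),tuple(map(int,q[j])),col,1)
    for b in [(-85,85,-180,180,0,12),(45,70,-180,180,12,27)]:
        v,e=box(*b); dr(F2W(f,v),e,(255,0,255))
    for b in [(-84,-72,-9,9,0,12),(-72,-50,-7,7,-36,-4)]:
        v,e=box(*b); v=np.array([leafpt(th,p*1000) for p in v])/1000; v[:,1]+=ys; dr(F2W(f,v),e,(0,0,255))
    if car is not None:
        v,e=box(-25,25,-55,55,12,24); dr(F2W(car,v),e,(0,160,0))
        v,e=box(-15,15,-15,15,24,62); dr(F2W(car,v),e,(0,160,0))
    cv2.imwrite(fn,im)
E
python3 - <<'E'
from h import *
s=cam('side');t=cam('top')
f=(.5518,-.1129,-.1244)
# carrier corners in top crop
T=np.array([(437,270),(634,310),(617,397),(421,356)],float); T=(T+.5)/4.5-.5+[275,85]
W=np.array([atz(t,p[::-1],.024) for p in T]); print(W, np.linalg.norm(np.diff(W,axis=0),axis=1)); cc=W.mean(0); a=W[0]-W[1]+W[3]-W[2]; yaw=np.arctan2(-a[0],a[1]); print(cc,yaw,W2F(f,cc))
# knob from both
import itertools
kt=(np.array([215,63])+.5)/4.5-.5+[275,85]; ks=(np.array([73,233])+.5)/6-.5+[235,140]
a,d=ray(t,kt[::-1]); b,e=ray(s,ks[::-1]); A=np.c_[d,-e]; k=np.linalg.lstsq(A,b-a,rcond=None)[0]; p1=a+k[0]*d;p2=b+k[1]*e; print(p1,p2,W2F(f,[p1,p2]))
car=(cc[0],cc[1],yaw)
ys=W2F(f,(p1+p2)/2)[0,1]
overlay(t,85,200,275,450,4.5,'pics/to1.png',f,ys,1.95,car); overlay(s,140,245,235,340,6,'pics/so1.png',f,ys,1.95,car)
E
```

```text
[[ 0.56413625 -0.13823864  0.024     ]
 [ 0.53785667 -0.24725754  0.024     ]
 [ 0.48876006 -0.23498692  0.024     ]
 [ 0.51529019 -0.12711925  0.024     ]] [0.11214159 0.05060677 0.11108231]
[ 0.52651079 -0.18690059  0.024     ] -0.23884228056682494 [[-0.01591183 -0.0765666   0.024     ]]
[ 0.64968741 -0.01568015  0.13316126] [ 0.64899369 -0.01575558  0.13291525] [[0.08506799 0.10861438 0.13316126]
 [0.08438898 0.10845345 0.13291525]]
```

View pics/to1.png

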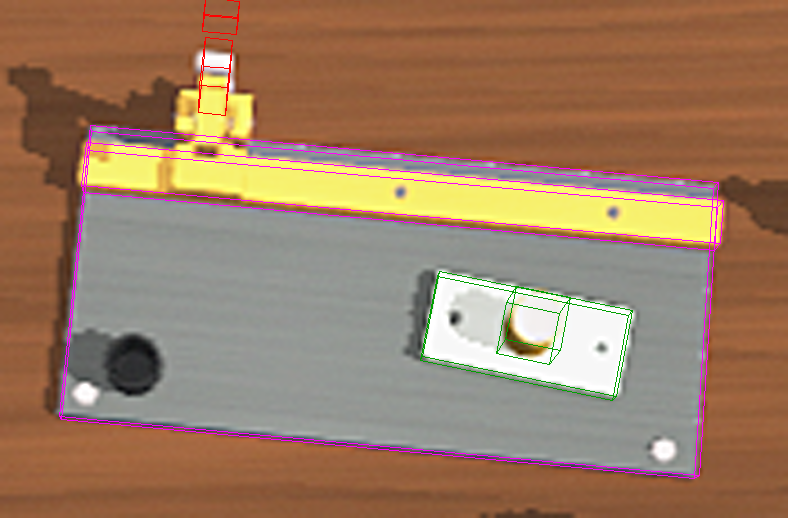

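View pics/so1.png

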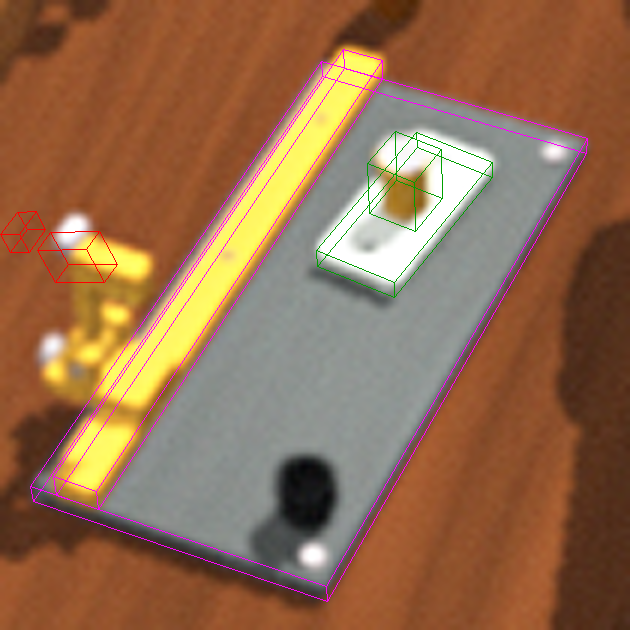

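```bash
cat >> h.py <<'E'
FX=(.5518,-.1129,-.1244)
def row(pos,xang_deg):
    """row numbers from the current pose to TCP pos, tool down, tool x at world angle"""
    o=get_obs(); q=o['tool_rot']; R=Rn.from_quat([q[1],q[2],q[3],q[0]]); a=np.radians(xang_deg)
    X=np.array([np.cos(a),np.sin(a),0]);Z=np.array([0,0,-1.]);T=Rn.from_matrix(np.c_[X,np.cross(Z,X),Z])
    return np.round(R.inv().apply(np.array(pos)-o['eef_pos'])/.025,3).tolist(), np.round(np.degrees((R.inv()*T).as_rotvec())/10,3).tolist()
E
python3 - <<'E'
from h import *
print(row([.6493,-.0157,.290],-97.13))
E
```

```text
([-19.126, -24.757, 0.557], [-0.0, -0.0, 2.339])
```

Emit:
{"api": "apply_moves", "payload": {
  "moves": [
    [[-19.1, -24.75, 0.5], [0, 0, 2.34], 0],
    [[-19.1, -24.75, 0.5], [0, 0, 2.34], 0],
    [[-19.1, -24.75, 0.5], [0, 0, 2.34], 0],
    [[-19.1, -24.75, 0.5], [0, 0, 2.34], 0],
    [[-19.1, -24.75, 0.5], [0, 0, 2.34], 0],
    [[-19.1, -24.75, 0.5], [0, 0, 2.34], 0],
    [[-19.1, -24.75, 0.5], [0, 0, 2.34], 0],
    [[-19.1, -24.75, 0.5], [0, 0, 2.34], 0],
    [[-19.1, -24.75, 0.5], [0, 0, 2.34], 0],
    [[-19.1, -24.75, 0.5], [0, 0, 2.34], 0],
    [[-19.1, -24.75, 0.5], [0, 0, 2.34], 0],
    [[-19.1, -24.75, 0.5], [0, 0, 2.34], 0],
    [[-19.1, -24.75, 0.5], [0, 0, 2.34], 0],
    [[-19.1, -24.75, 0.5], [0, 0, 2.34], 0],
    [[-19.1, -24.75, 0.5], [0, 0, 2.34], 0],
    [[-19.1, -24.75, 0.5], [0, 0, 2.34], 0],
    [[-19.1, -24.75, 0.5], [0, 0, 2.34], 0],
    [[-19.1, -24.75, 0.5], [0, 0, 2.34], 0]
  ],
  "force": 20
}}

```text
t: 3.7
eef_pos: [0.6492, -0.017, 0.2916]
tool_rot: [0.0, -0.661, 0.75, -0.0]
contact_force: [1.1, 0.2, -0.1]
gripper_width: 0.499
```

Run:
```python
from h import *
s=cam('side');t=cam('top')
overlay(t,60,200,260,440,4.4,'pics/to2.png',FX,.1085,1.57);overlay(s,110,245,225,345,4.4,'pics/so2.png',FX,.1085,1.57)
print(row([.6493,-.0157,.184],-97.13),get_obs()['contact_force'])
```

```text
([-0.038, 0.003, 4.301], [-0.001, -0.0, -0.003]) [ 0.14431065 -0.29643453 -0.3817731 ]
```

View pics/to2.png

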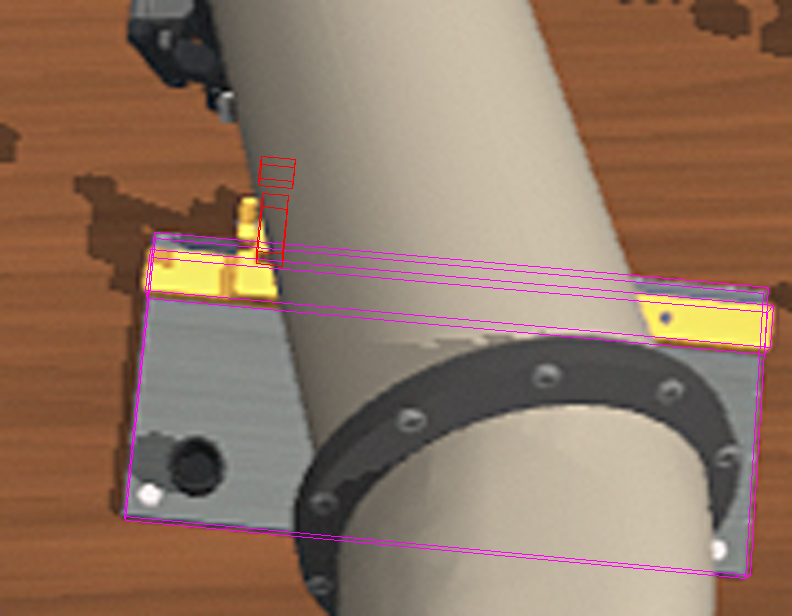

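View pics/so2.png

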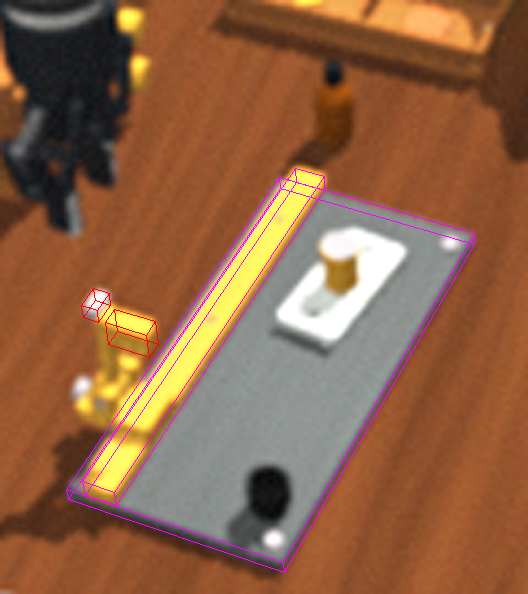

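Emit:
{"api": "apply_moves", "payload": {
  "moves": [
    [[0, 0, 2], [0, 0, 0], 0],
    [[0, 0, 3], [0, 0, 0], 0],
    [[0, 0, 3.7], [0, 0, 0], 0],
    [[0, 0, 4.2], [0, 0, 0], 0],
    [[0, 0, 4.3], [0, 0, 0], 0],
    [[0, 0, 4.3], [0, 0, 0], 0]
  ]
}}

```text
t: 4.55
eef_pos: [0.6498, -0.0163, 0.1846]
tool_rot: [0.0, -0.662, 0.75, -0.0]
contact_force: [0.2, 0.1, -0.3]
gripper_width: 0.496
```

Run:
```python
from h import *
s=cam('side');t=cam('top')
crop(s,150,230,235,300,8,'pics/sc3.png');crop(t,60,160,290,370,6,'pics/tc3.png')
```

```text
(no output)
```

View pics/sc3.png

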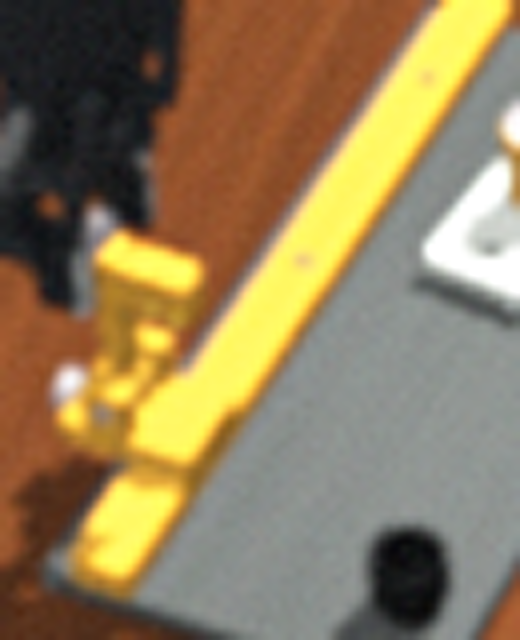

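```bash
python3 - <<'E'
from h import *
s=cam('side')
o=get_obs();p=o['eef_pos'].copy() if hasattr(o['eef_pos'],'copy') else np.array(o['eef_pos'])
p=np.array(p); yd=np.array([np.sin(.1244),np.cos(.1244),0])
for n,d,z in [('near tip in',.021,.073),('near tip out',.036,.073),('far tip in',-.021,.073),('grasp',0,.054),('far tip out',-.036,.073)]:
    q=p+yd*d-[0,0,z]; u=proj(s,q); print(n,np.round((u-[150,235]+.5)*8)[::-1])
E
python3 -c "
from PIL import Image" 2>/dev/null; echo
```

```text
near tip in [ 76. 305.]
near tip out [ 57. 331.]
far tip in [127. 233.]
grasp [ 97. 234.]
far tip out [145. 208.]
```

View pics/tc3.png

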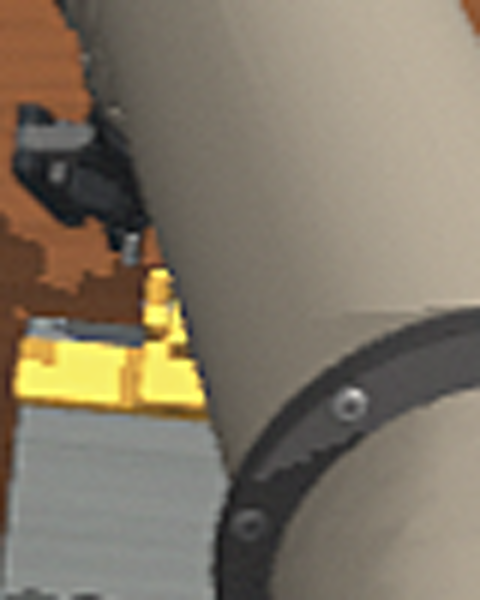

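Emit:
{"api": "apply_moves", "payload": {
  "moves": [
    [[0, 0, 0], [0, 0, 0], -0.4],
    [[0, 0, 0], [0, 0, 0], -0.7],
    [[0, 0, 0], [0, 0, 0], -1],
    [[0, 0, 0], [0, 0, 0], -1]
  ],
  "force": 20
}}

```text
t: 5.2
eef_pos: [0.6497, -0.0158, 0.1844]
tool_rot: [0.001, -0.662, 0.75, -0.0]
contact_force: [0.0, 3.0, 4.2]
gripper_width: 0.206
```

Emit:
{"api": "apply_moves", "payload": {
  "moves": [
    [[0, 0.27, 0], [0, 0, 0], -1],
    [[0, 0.545, 0.006], [0, 0, 0], -1],
    [[0, 0.82, 0.04], [0, 0, 0], -1],
    [[0, 1.082, 0.106], [0, 0, 0], -1],
    [[0, 1.345, 0.19], [0, 0, 0], -1],
    [[0, 1.592, 0.298], [0, 0, 0], -1],
    [[0, 1.835, 0.43], [0, 0, 0], -1],
    [[0, 2.062, 0.576], [0, 0, 0], -1],
    [[0, 2.28, 0.745], [0, 0, 0], -1],
    [[0, 2.476, 0.931], [0, 0, 0], -1],
    [[0, 2.66, 1.135], [0, 0, 0], -1],
    [[0, 2.822, 1.352], [0, 0, 0], -1],
    [[0, 2.822, 1.352], [0, 0, 0], -1]
  ],
  "force": 40
}}

```text
t: 6.82
eef_pos: [0.5786, -0.0066, 0.1499]
tool_rot: [0.0, -0.662, 0.749, 0.001]
contact_force: [0.4, 6.7, 1.7]
gripper_width: 0.197
```

Emit:
{"api": "apply_moves", "payload": {
  "moves": [
    [[0, 0.144, 0.232], [0, 0, 0], -1],
    [[0, 0.268, 0.476], [0, 0, 0], -1],
    [[0, 0.37, 0.729], [0, 0, 0], -1],
    [[0, 0.449, 0.99], [0, 0, 0], -1],
    [[0, 0.505, 1.257], [0, 0, 0], -1],
    [[0, 0.53, 1.45], [0, 0, 0], -1],
    [[0, 0.53, 1.45], [0, 0, 0], -1]
  ]
}}

```text
t: 7.7
eef_pos: [0.5653, -0.0048, 0.1134]
tool_rot: [-0.0, -0.662, 0.749, 0.001]
contact_force: [-0.3, 5.7, 1.6]
gripper_width: 0.197
```

Grasp height is 0.0594 against 0.058 when home. I'll press on gently.

Emit:
{"api": "apply_moves", "payload": {
  "moves": [
    [[0, 0, 0.05], [0, 0, 0], -1],
    [[0, 0, 0.08], [0, 0, 0], -1],
    [[0, 0, 0.1], [0, 0, 0], -1],
    [[0, 0, 0.1], [0, 0, 0], -1]
  ]
}}

```text
t: 8.2
eef_pos: [0.5651, -0.0048, 0.1112]
tool_rot: [-0.0, -0.662, 0.749, 0.001]
contact_force: [-1.0, 5.0, 4.3]
gripper_width: 0.198
```

Emit:
{"api": "apply_moves", "payload": {
  "moves": [
    [[0, 0, 0.05], [0, 0, 0], -1],
    [[0, 0, 0.1], [0, 0, 0], -1],
    [[0, 0, 0.1], [0, 0, 0], -1]
  ]
}}

```text
t: 8.57
eef_pos: [0.565, -0.0048, 0.1086]
tool_rot: [-0.001, -0.662, 0.749, 0.001]
contact_force: [-2.0, 5.9, 3.6]
gripper_width: 0.198
```

Emit:
{"api": "apply_moves", "payload": {
  "moves": [
    [[0, 0, 0.08], [0, 0, 0], -1],
    [[0, 0, 0.12], [0, 0, 0], -1],
    [[0, 0, 0.12], [0, 0, 0], -1]
  ]
}}

```text
t: 8.95
eef_pos: [0.5651, -0.0048, 0.1076]
tool_rot: [-0.001, -0.662, 0.749, 0.001]
contact_force: [-8.6, 5.2, 23.1]
gripper_width: 0.199
```

Run:
```python
from h import *
s=cam('side');t=cam('top')
overlay(s,150,230,235,300,8,'pics/so4.png',FX,.1085,0.);overlay(t,60,200,260,440,4.4,'pics/to4.png',FX,.1085,0.)
print(get_obs()['contact_force'],get_obs()['eef_pos'])
```

```text
[-9.44555933  5.40520934 23.94612139] [ 0.56513596 -0.00475579  0.10765476]
```

View pics/so4.png

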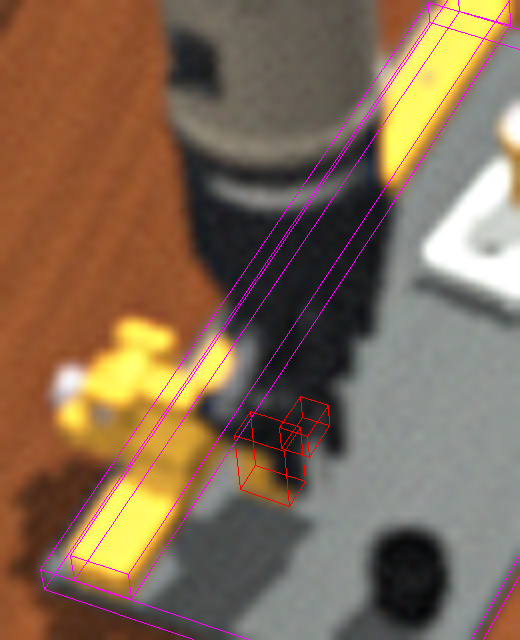

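Emit:
{"api": "apply_moves", "payload": {
  "moves": [
    [[0, 0, -0.08], [0, 0, 0], -0.6],
    [[0, 0, -0.08], [0, 0, 0], 0],
    [[0, 0, -0.08], [0, 0, 0], 0],
    [[0, 0, -0.08], [0, 0, 0], 0.1],
    [[0, 0, -1], [0, 0, 0], 0.1],
    [[0, 0, -2.5], [0, 0, 0], 0.1],
    [[0, 0, -4], [0, 0, 0], 0.1],
    [[0, 0, -4], [0, 0, 0], 0.1]
  ]
}}

```text
t: 10.05
eef_pos: [0.5678, -0.0062, 0.2086]
tool_rot: [0.002, -0.661, 0.75, -0.002]
contact_force: [0.7, 0.1, -0.2]
gripper_width: 0.55
```

Run:
```python
from h import *
o=get_obs(); print(o['q'],o['contact_force'],o['eef_pos'],o['gripper_width'])
print(row([.5265,-.1869,.206],-13.7),row([.5265,-.1869,.206],166.3))
s=cam('side');t=cam('top')
overlay(s,140,240,235,335,6,'pics/so5.png',FX,.109,0.)
```

```text
[ 0.06425079  0.41964009 -0.20627452  1.89533165  0.11413063  0.83236315
 -1.89721667] [ 0.65463775  0.14722942 -0.20984388] [ 0.56780009 -0.00624683  0.20863105] 0.5504813185697842
([7.376, 0.737, 0.097], [-0.028, -0.02, -8.348]) ([7.376, 0.737, 0.097], [-0.021, 0.029, 9.652])
```

View pics/so5.png

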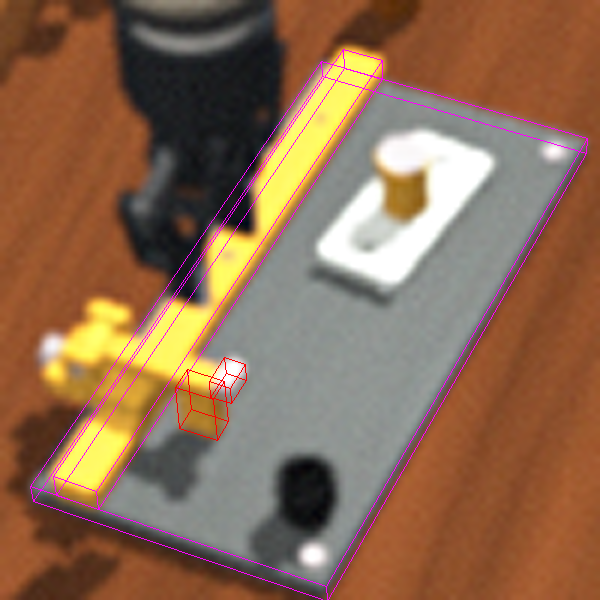

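Emit:
{"api": "apply_moves", "payload": {
  "moves": [
    [[1.5, 0.15, -0.3], [0, 0, -1], 0.6],
    [[3, 0.3, -0.3], [0, 0, -2], 0.6],
    [[4.5, 0.45, -0.2], [0, 0, -3], 0.6],
    [[6, 0.6, 0], [0, 0, -4], 0.6],
    [[7, 0.7, 0], [0, 0, -5], 0.6],
    [[7.38, 0.737, 0], [0, 0, -6], 0.6],
    [[7.38, 0.737, 0], [0, 0, -7], 0.6],
    [[7.38, 0.737, 0], [-0.03, -0.02, -8], 0.6],
    [[7.38, 0.737, 0], [-0.03, -0.02, -8.35], 0.6],
    [[7.38, 0.737, 0], [-0.03, -0.02, -8.35], 0.6],
    [[7.38, 0.737, 0], [-0.03, -0.02, -8.35], 0.6]
  ],
  "force": 20
}}

```text
t: 11.52
eef_pos: [0.5245, -0.1867, 0.2049]
tool_rot: [0.0, 0.993, -0.119, -0.004]
contact_force: [-0.6, 0.1, 0.0]
gripper_width: 0.795
```

Run:
```python
from h import *
o=get_obs(); print(o['q'],o['contact_force'],o['eef_pos'],o['gripper_width'])
print(row([.5265,-.1869,.103],-13.7))
s=cam('side');t=cam('top')
overlay(s,110,230,255,375,5,'pics/so6.png',FX,.109,0.,(.5265,-.1869,-.239))
crop(t,70,200,290,450,4,'pics/tc6.png')
```

```text
[ 0.61030345  0.44775532 -0.48197098  1.90166047  0.26828829  0.86307117
 -0.24804471] [-0.56968156  0.11848773  0.00801082] [ 0.52445147 -0.18669736  0.20494357] 0.7952556691668603
([0.111, -0.017, 4.077], [0.007, 0.041, -0.001])
```

View pics/so6.png

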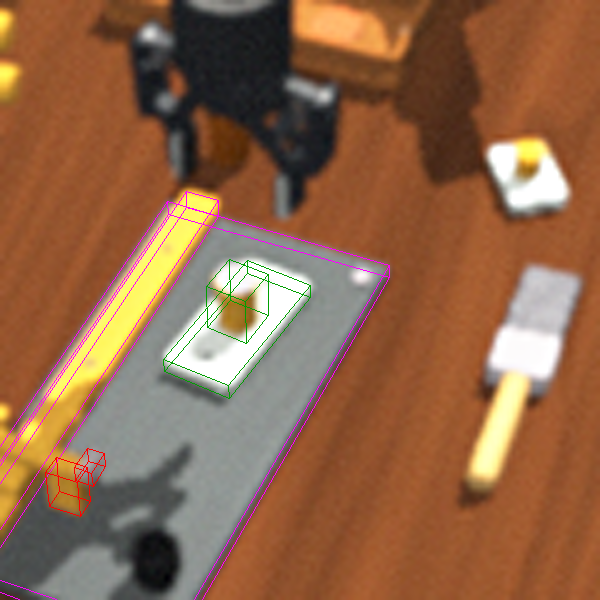

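View pics/tc6.png

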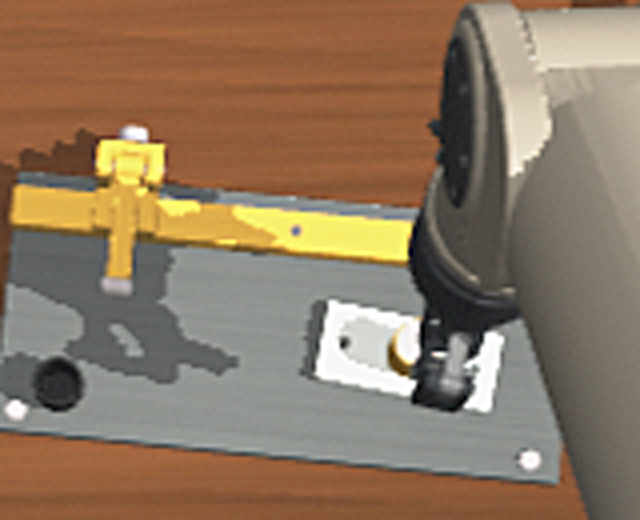

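Emit:
{"api": "apply_moves", "payload": {
  "moves": [
    [[0.05, 0, 1], [0, 0.02, 0], 0.6],
    [[0.1, 0, 2.2], [0, 0.04, 0], 0.5],
    [[0.11, -0.02, 3.3], [0, 0.04, 0], 0.4],
    [[0.11, -0.02, 3.9], [0, 0.04, 0], 0.3],
    [[0.11, -0.02, 4.08], [0, 0.04, 0], 0.2],
    [[0.11, -0.02, 4.08], [0, 0.04, 0], 0.1],
    [[0.11, -0.02, 4.08], [0, 0.04, 0], 0]
  ]
}}

```text
t: 12.5
eef_pos: [0.5278, -0.1871, 0.1048]
tool_rot: [0.001, 0.993, -0.119, 0.001]
contact_force: [-0.1, 0.2, -0.3]
gripper_width: 0.501
```

Emit:
{"api": "apply_moves", "payload": {
  "moves": [
    [[0, 0, 0.05], [0, 0, 0], -0.15],
    [[0, 0, 0.05], [0, 0, 0], -0.3],
    [[0, 0, 0.05], [0, 0, 0], -0.5],
    [[0, 0, 0.05], [0, 0, 0], -1],
    [[0, 0, 0.05], [0, 0, 0], -1]
  ],
  "force": 30
}}

```text
t: 13.12
eef_pos: [0.5267, -0.1869, 0.1029]
tool_rot: [0.001, 0.993, -0.119, 0.0]
contact_force: [-3.3, 0.8, 6.2]
gripper_width: 0.341
```

Run:
```python
from h import *
o=get_obs(); print(o['contact_force'],o['eef_pos'],o['gripper_width'],o['torque'])
print(W2F(FX,o['eef_pos']))
```

```text
[-3.28887329  0.79043986  6.18659923] [ 0.52671476 -0.18691123  0.1028991 ] 0.3408823214602416 [ 0.13132069  0.70645473 -0.0157521 ]
[[-0.01570812 -0.07655185  0.1028991 ]]
```

Run:
```python
from h import *
for p in [(.0165,-.01)]:
    w=F2W(FX,[[p[0],p[1],.1035]])[0]; print(w,row(w,-7.13))
```

```text
[ 0.5669317  -0.12487003  0.1035    ] ([0.978, -2.791, -0.029], [0.011, -0.003, -0.652])
```

Emit:
{"api": "apply_moves", "payload": {
  "moves": [
    [[0.05, -0.2, -0.03], [0, 0, -0.1], -1],
    [[0.15, -0.5, -0.03], [0, 0, -0.2], -1],
    [[0.3, -0.9, -0.03], [0, 0, -0.3], -1],
    [[0.45, -1.3, -0.03], [0, 0, -0.4], -1],
    [[0.6, -1.7, -0.03], [0, 0, -0.5], -1],
    [[0.75, -2.1, -0.03], [0, 0, -0.6], -1],
    [[0.88, -2.5, -0.03], [0, 0, -0.65], -1],
    [[0.95, -2.7, -0.03], [0, 0, -0.65], -1],
    [[0.98, -2.79, -0.03], [0, 0, -0.65], -1],
    [[0.98, -2.79, -0.03], [0, 0, -0.65], -1]
  ],
  "force": 40
}}

```text
t: 14.38
eef_pos: [0.5673, -0.125, 0.1032]
tool_rot: [0.001, 0.998, -0.062, 0.0]
contact_force: [-1.0, 0.2, -4.6]
gripper_width: 0.337
```

```bash
cat >> h.py <<'E'
def st():
    o=get_obs(); a=FX[2]; f=o['contact_force']; 
    print('t',round(float(o['t']),2),'fix',np.round(W2F(FX,o['eef_pos'])[0]*1000,2),'F fix',np.round([np.cos(a)*f[0]+np.sin(a)*f[1],-np.sin(a)*f[0]+np.cos(a)*f[1],f[2]],1),'M',np.round(o['torque'],2),'w',round(float(o['gripper_width']),3))
E
python3 - <<'E'
from h import *
st()
s=cam('side');t=cam('top')
overlay(s,120,240,225,345,5,'pics/so7.png',FX,.109,0.)
crop(t,80,200,290,450,5,'pics/tc7.png')
st()
E
```

```text
t 14.38 fix [ 16.91 -10.11 103.24] F fix [-1.   0.  -4.6] M [-0.    0.05  0.01] w 0.337
t 14.47 fix [ 16.8  -10.48 103.23] F fix [-0.4  0.  -3.6] M [ 0.02 -0.04  0.02] w 0.341
```

View pics/so7.png

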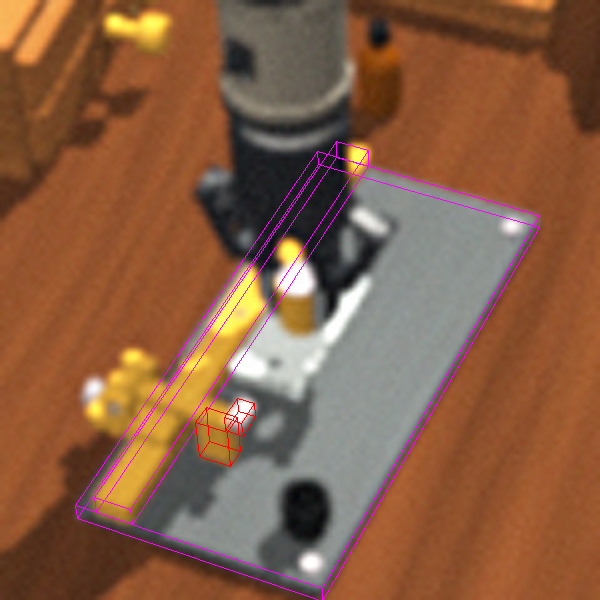

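View pics/tc7.png

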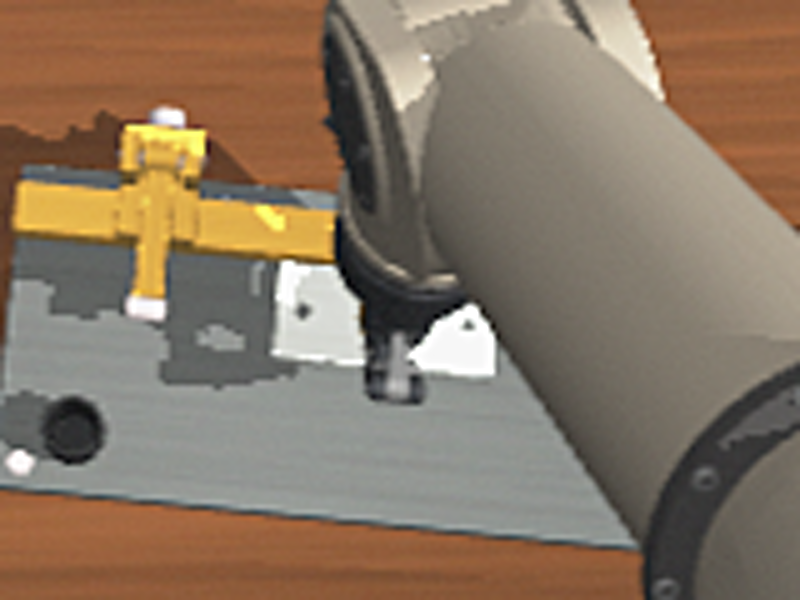

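Emit:
{"api": "apply_moves", "payload": {
  "moves": [
    [[0, 0, 0.015], [0, 0, 0], -1],
    [[0, 0, 0.03], [0, 0, 0], -1],
    [[0, 0, 0.03], [0, 0, 0], -1]
  ]
}}

```text
t: 14.85
eef_pos: [0.5673, -0.1254, 0.103]
tool_rot: [0.001, 0.998, -0.063, 0.001]
contact_force: [-2.9, -1.1, 4.3]
gripper_width: 0.338
```

Run:
```python
from h import *
st()
```

```text
t 14.85 fix [ 16.93 -10.45 103.  ] F fix [-2.7 -1.5  4.3] M [-0.22  0.8   0.  ] w 0.338
```

Emit:
{"api": "apply_moves", "payload": {
  "moves": [
    [[0.03, 0, -0.012], [0, 0, 0], -1],
    [[0.06, 0, -0.012], [0, 0, 0], -1],
    [[0.09, 0, -0.012], [0, 0, 0], -1],
    [[0.09, 0, -0.012], [0, 0, 0], -1]
  ],
  "force": 30
}}

```text
t: 15.35
eef_pos: [0.5677, -0.1254, 0.103]
tool_rot: [0.001, 0.998, -0.062, -0.002]
contact_force: [-9.3, -0.1, 10.9]
gripper_width: 0.339
```

Run:
```python
from h import *
st()
```

```text
t 15.35 fix [ 17.33 -10.4  103.02] F fix [-9.3 -1.2 10.9] M [-0.1   2.09  0.02] w 0.339
```

Run:
```python
from h import *
s=cam('side');t=cam('top')
crop(t,115,165,330,400,11,'pics/tc8.png');crop(s,155,205,260,310,11,'pics/sc8.png')
st()
```

```text
t 15.45 fix [ 17.32 -10.38 102.99] F fix [-9.3 -2.5 11.8] M [-0.07  2.12 -0.05] w 0.339
```

View pics/tc8.png

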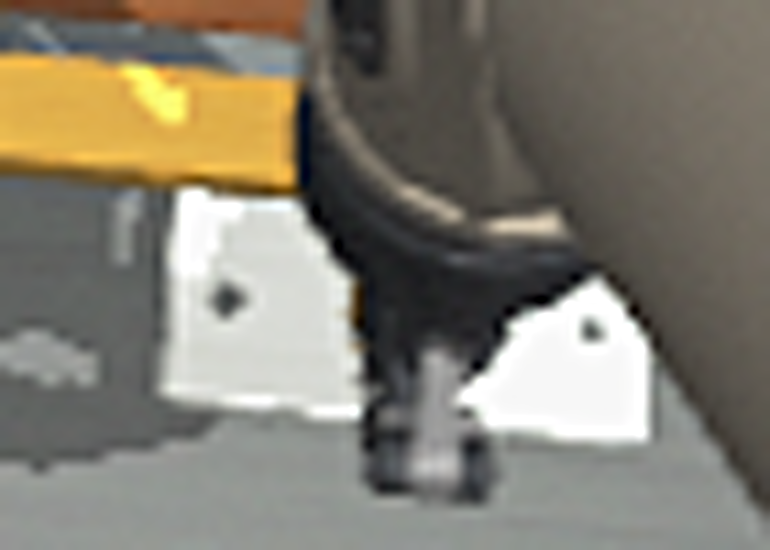

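View pics/sc8.png

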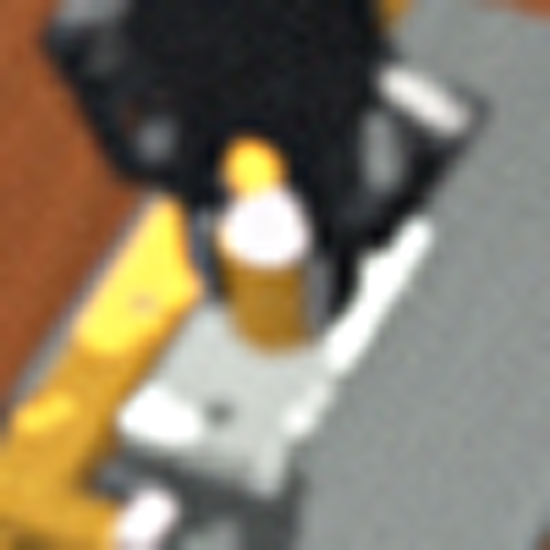

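Emit:
{"api": "apply_moves", "payload": {
  "moves": [
    [[0, 0, -0.02], [0, 0, 0], -1],
    [[0, 0, -0.03], [0, 0, 0], -1],
    [[0, 0, -0.03], [0, 0, 0], -1]
  ]
}}

```text
t: 15.82
eef_pos: [0.5692, -0.1251, 0.1031]
tool_rot: [0.001, 0.998, -0.062, -0.0]
contact_force: [-1.6, 0.5, -3.7]
gripper_width: 0.34
```

Run:
```python
from h import *
st()
```

```text
t 15.82 fix [ 18.8   -9.97 103.07] F fix [-1.7  0.3 -3.7] M [-0.02  0.64 -0.16] w 0.34
```

Emit:
{"api": "apply_moves", "payload": {
  "moves": [
    [[0.03, 0, 0], [0, 0, 0], -1],
    [[0.06, 0, 0], [0, 0, 0], -1],
    [[0.06, 0, 0], [0, 0, 0], -1]
  ]
}}

```text
t: 16.2
eef_pos: [0.5696, -0.1251, 0.1031]
tool_rot: [0.001, 0.998, -0.062, -0.001]
contact_force: [-7.5, 0.8, 0.6]
gripper_width: 0.339
```

Run:
```python
from h import *
st()
```

```text
t 16.2 fix [ 19.18  -9.88 103.11] F fix [-7.5 -0.1  0.6] M [ 0.24  1.61 -0.22] w 0.339
```

Emit:
{"api": "apply_moves", "payload": {
  "moves": [
    [[0.03, 0, -0.005], [0, 0, 0], -1],
    [[0.06, 0, -0.01], [0, 0, 0], -1],
    [[0.06, 0, -0.01], [0, 0, 0], -1]
  ],
  "force": 20
}}

```text
t: 16.58
eef_pos: [0.57, -0.125, 0.1032]
tool_rot: [0.001, 0.998, -0.063, -0.003]
contact_force: [-11.0, 2.1, 3.3]
gripper_width: 0.339
```

Run:
```python
from h import *
st()
t=cam('top');crop(t,115,165,330,400,11,'pics/tc9.png')
```

```text
t 16.57 fix [ 19.52  -9.79 103.16] F fix [-11.2   0.7   3.3] M [ 0.31  2.32 -0.36] w 0.339
```

View pics/tc9.png

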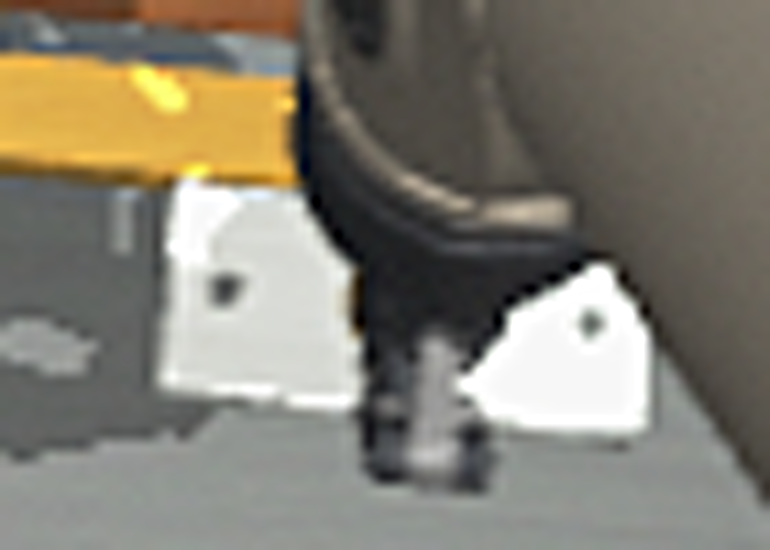

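Emit:
{"api": "apply_moves", "payload": {
  "moves": [
    [[0, 0, -0.02], [0, 0, 0], -1],
    [[0, 0, -0.03], [0, 0, 0], -1],
    [[0, 0, -0.03], [0, 0, 0], -1]
  ],
  "force": 30
}}

```text
t: 17.0
eef_pos: [0.57, -0.1251, 0.1032]
tool_rot: [0.001, 0.998, -0.062, -0.003]
contact_force: [-8.2, 1.8, -4.0]
gripper_width: 0.34
```

Run:
```python
from h import *
st()
```

```text
t 17.0 fix [ 19.54  -9.83 103.24] F fix [-8.4  0.8 -4. ] M [ 0.29  1.81 -0.36] w 0.34
```

Emit:
{"api": "apply_moves", "payload": {
  "moves": [
    [[0, 0, 0], [0, 0, 0.05], -1],
    [[0, 0, 0], [0, 0, 0.05], -1],
    [[0, 0, 0], [0, 0, 0.05], -1]
  ]
}}

```text
t: 17.38
eef_pos: [0.57, -0.1251, 0.1033]
tool_rot: [0.001, 0.998, -0.066, -0.003]
contact_force: [-7.7, 1.1, -3.1]
gripper_width: 0.338
```

Run:
```python
from h import *
st()
```

```text
t 17.38 fix [ 19.54  -9.81 103.25] F fix [-7.8  0.1 -3.1] M [ 0.27  1.78 -0.05] w 0.338
```

Emit:
{"api": "apply_moves", "payload": {
  "moves": [
    [[-0.03, -0.1, 0], [0, 0, 0], -1],
    [[-0.03, -0.3, 0], [0, 0, 0], -1],
    [[-0.03, -0.5, 0], [0, 0, 0], -1],
    [[-0.03, -0.7, 0], [0, 0, 0], -1],
    [[-0.03, -0.85, 0], [0, 0, 0], -1],
    [[-0.03, -1, 0], [0, 0, 0], -1],
    [[-0.03, -1, 0], [0, 0, 0], -1]
  ]
}}

```text
t: 18.25
eef_pos: [0.5729, -0.1019, 0.1034]
tool_rot: [0.002, 0.998, -0.067, -0.002]
contact_force: [-7.4, -2.9, -3.1]
gripper_width: 0.338
```

Run:
```python
from h import *
st()
```

```text
t 18.25 fix [ 19.57  13.53 103.44] F fix [-7.  -3.8 -3.1] M [-0.62  1.6  -0.  ] w 0.338
```

Emit:
{"api": "apply_moves", "payload": {
  "moves": [
    [[-0.04, -0.2, 0], [0, 0, 0], -1],
    [[-0.04, -0.4, 0], [0, 0, 0], -1],
    [[-0.04, -0.6, 0], [0, 0, 0], -1],
    [[-0.05, -0.8, 0], [0, 0, 0], -1],
    [[-0.05, -0.9, 0], [0, 0, 0], -1],
    [[-0.05, -0.95, 0], [0, 0, 0], -1],
    [[-0.05, -0.95, 0], [0, 0, 0], -1]
  ]
}}

```text
t: 19.12
eef_pos: [0.5759, -0.0775, 0.1037]
tool_rot: [0.001, 0.998, -0.067, -0.001]
contact_force: [-4.9, -1.8, -4.2]
gripper_width: 0.34
```

Run:
```python
from h import *
st()
t=cam('top');s=cam('side');crop(t,100,170,300,390,8,'pics/tc10.png');crop(s,160,220,250,310,10,'pics/sc10.png')
```

```text
t 19.12 fix [ 19.48  38.11 103.71] F fix [-4.7 -2.4 -4.2] M [-0.41  1.16 -0.05] w 0.34
```

View pics/tc10.png

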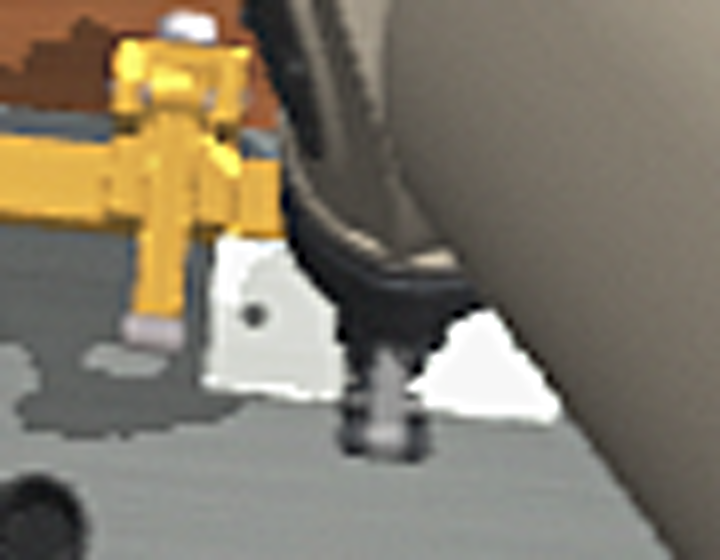

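View pics/sc10.png

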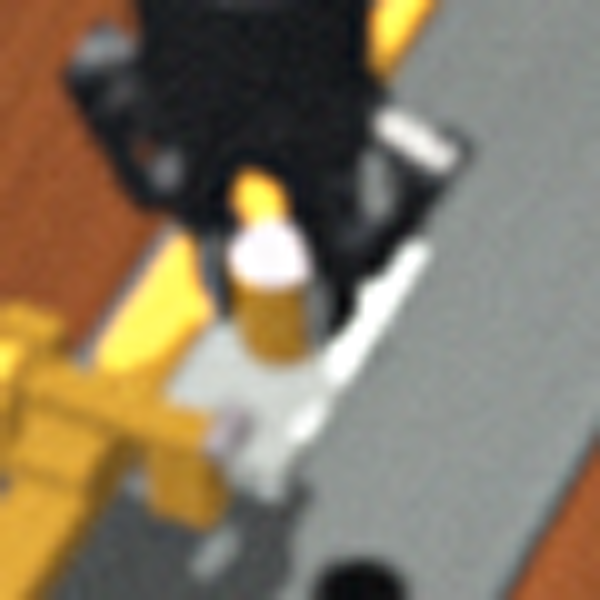

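Emit:
{"api": "apply_moves", "payload": {
  "moves": [
    [[0, -0.08, 0.01], [0, 0, 0], -1],
    [[0, -0.16, 0.015], [0, 0, 0], -1],
    [[0, -0.24, 0.015], [0, 0, 0], -1],
    [[0, -0.24, 0.015], [0, 0, 0], -1]
  ]
}}

```text
t: 19.73
eef_pos: [0.5766, -0.0716, 0.1033]
tool_rot: [0.001, 0.998, -0.067, -0.001]
contact_force: [-5.1, -2.5, -3.5]
gripper_width: 0.342
```

Run:
```python
from h import *
st()
```

```text
t 19.73 fix [ 19.51  44.06 103.35] F fix [-4.8 -3.1 -3.5] M [-0.46  1.11 -0.01] w 0.342
```

Emit:
{"api": "apply_moves", "payload": {
  "moves": [
    [[0, -0.03, 0.006], [0, 0, 0], -1],
    [[0, -0.06, 0.006], [0, 0, 0], -1],
    [[0, -0.06, 0.006], [0, 0, 0], -1]
  ]
}}

```text
t: 20.1
eef_pos: [0.5767, -0.0709, 0.1033]
tool_rot: [0.002, 0.998, -0.067, -0.001]
contact_force: [-5.6, -3.4, -2.9]
gripper_width: 0.339
```

Run:
```python
from h import *
st()
```

```text
t 20.1 fix [ 19.53  44.81 103.29] F fix [-5.2 -4.  -2.9] M [-0.76  1.24  0.02] w 0.339
```

Emit:
{"api": "apply_moves", "payload": {
  "moves": [
    [[0, -0.02, 0], [0, 0, 0], -1],
    [[0, -0.04, 0], [0, 0, 0], -1],
    [[0, -0.04, 0], [0, 0, 0], -1]
  ]
}}

```text
t: 20.48
eef_pos: [0.5769, -0.07, 0.1033]
tool_rot: [0.002, 0.998, -0.067, -0.001]
contact_force: [-6.6, -3.6, -2.5]
gripper_width: 0.338
```

Run:
```python
from h import *
st()
```

```text
t 20.48 fix [ 19.54  45.71 103.29] F fix [-6.1 -4.4 -2.5] M [-0.79  1.27  0.01] w 0.338
```

Emit:
{"api": "apply_moves", "payload": {
  "moves": [
    [[-0.01, -0.02, 0], [0, 0, 0], -1],
    [[-0.02, -0.04, 0], [0, 0, 0], -1],
    [[-0.02, -0.04, 0], [0, 0, 0], -1]
  ]
}}

```text
t: 20.85
eef_pos: [0.577, -0.068, 0.1034]
tool_rot: [0.001, 0.998, -0.067, -0.001]
contact_force: [-5.5, -2.4, -4.4]
gripper_width: 0.339
```

Run:
```python
from h import *
st()
```

```text
t 20.85 fix [ 19.42  47.71 103.36] F fix [-5.1 -3.1 -4.4] M [-0.49  1.18 -0.04] w 0.339
```

Emit:
{"api": "apply_moves", "payload": {
  "moves": [
    [[0, -0.02, 0], [0, 0, 0], -1],
    [[0, -0.03, 0], [0, 0, 0], -1],
    [[0, -0.03, 0], [0, 0, 0], -1]
  ]
}}

```text
t: 21.22
eef_pos: [0.5771, -0.0678, 0.1034]
tool_rot: [0.002, 0.998, -0.067, -0.001]
contact_force: [-5.2, -3.5, -4.9]
gripper_width: 0.338
```

Run:
```python
from h import *
st()
s=cam('side');crop(s,175,225,250,310,12,'pics/sc11.png')
t=cam('top');crop(t,100,170,300,390,8,'pics/tc11.png')
```

```text
t 21.23 fix [ 19.47  47.84 103.41] F fix [-4.8 -4.1 -4.9] M [-0.79  1.17  0.08] w 0.338
```

View pics/sc11.png

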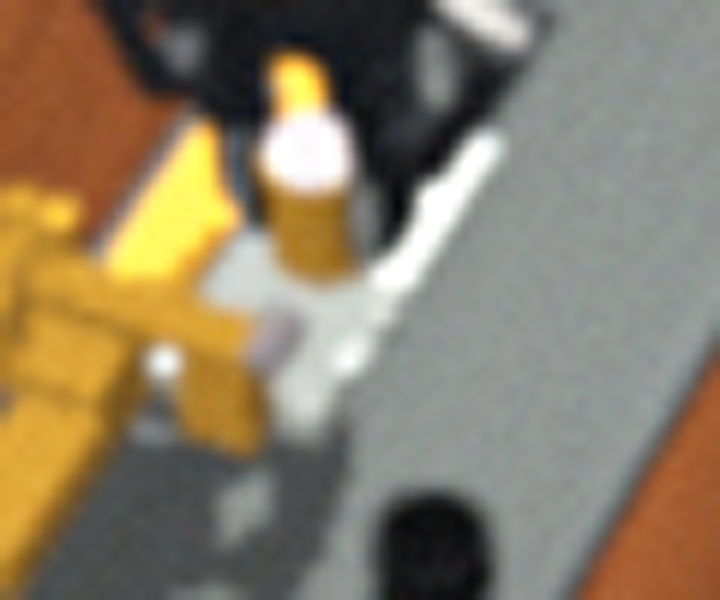

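View pics/tc11.png

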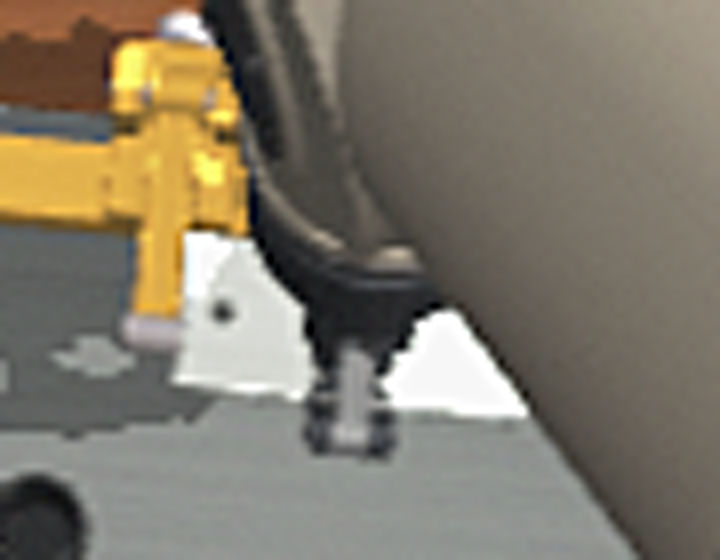

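Emit:
{"api": "apply_moves", "payload": {
  "moves": [
    [[-0.02, -0.02, 0.005], [0, 0, 0], -1],
    [[-0.02, -0.03, 0.005], [0, 0, 0], -1],
    [[-0.02, -0.03, 0.005], [0, 0, 0], -1]
  ]
}}

```text
t: 21.7
eef_pos: [0.577, -0.0677, 0.1034]
tool_rot: [0.002, 0.998, -0.067, -0.0]
contact_force: [-3.6, -5.1, -4.0]
gripper_width: 0.336
```

Run:
```python
from h import *
st()
```

```text
t 21.7 fix [ 19.38  47.97 103.42] F fix [-3.  -5.5 -4. ] M [-1.13  1.02  0.07] w 0.336
```

Emit:
{"api": "apply_moves", "payload": {
  "moves": [
    [[0, -0.01, 0.008], [0, 0, 0], -1],
    [[0, -0.025, 0.008], [0, 0, 0], -1],
    [[0, -0.025, 0.008], [0, 0, 0], -1]
  ]
}}

```text
t: 22.08
eef_pos: [0.577, -0.0677, 0.1034]
tool_rot: [0.002, 0.998, -0.067, -0.0]
contact_force: [-5.5, -8.0, -2.7]
gripper_width: 0.34
```

Run:
```python
from h import *
st()
```

```text
t 22.07 fix [ 19.37  48.02 103.4 ] F fix [-4.5 -8.6 -2.7] M [-1.43  1.16  0.11] w 0.34
```

Emit:
{"api": "apply_moves", "payload": {
  "moves": [
    [[0, 0.012, 0.003], [0, 0, 0], -1],
    [[0, 0.012, 0.003], [0, 0, 0], -1],
    [[0, 0.012, 0.003], [0, 0, 0], -1],
    [[0, 0.012, 0.003], [0, 0, 0], -1],
    [[0, 0.012, 0.003], [0, 0, 0], -1],
    [[0, 0.012, 0.003], [0, 0, 0], -1],
    [[0, 0.012, 0.003], [0, 0, 0], -1],
    [[0, 0.012, 0.003], [0, 0, 0], -1],
    [[0, 0.012, 0.003], [0, 0, 0], -1]
  ]
}}

```text
t: 23.2
eef_pos: [0.577, -0.0677, 0.1034]
tool_rot: [0.002, 0.998, -0.067, -0.0]
contact_force: [-5.0, -6.2, -2.0]
gripper_width: 0.341
```

Run:
```python
from h import *
st()
```

```text
t 23.2 fix [ 19.38  48.01 103.4 ] F fix [-4.1 -6.8 -2. ] M [-1.28  1.21  0.07] w 0.341
```

Emit:
{"api": "apply_moves", "payload": {
  "moves": [
    [[0, 0, 0], [0, 0, 0], -0.1],
    [[0, 0, 0], [0, 0, 0], -0.05],
    [[0, 0, 0], [0, 0, 0], 0],
    [[0, 0, 0], [0, 0, 0], 0.1]
  ]
}}

```text
t: 23.7
eef_pos: [0.5781, -0.0653, 0.1038]
tool_rot: [0.001, 0.998, -0.066, 0.001]
contact_force: [-0.2, 0.1, -0.4]
gripper_width: 0.552
```

Run:
```python
from h import *
st()
s=cam('side');crop(s,165,225,250,310,10,'pics/sc12.png')
```

```text
t 23.7 fix [ 20.15  50.53 103.81] F fix [-0.2  0.1 -0.4] M [ 0.01 -0.04 -0.01] w 0.552
```

View pics/sc12.png

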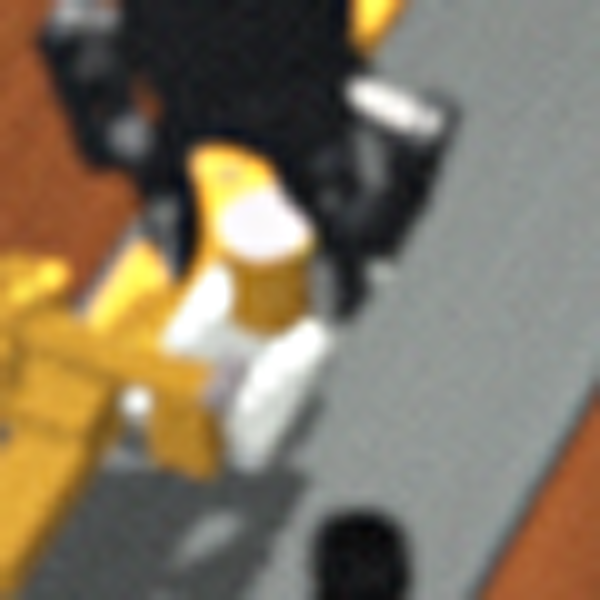

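Emit:
{"api": "apply_moves", "payload": {
  "moves": [
    [[0, 0, -0.5], [0, 0, 0], 0.1],
    [[0, 0, -1.5], [0, 0, 0], 0.1],
    [[0, 0, -3], [0, 0, 0], 0.1],
    [[0, 0, -4], [0, 0, 0], 0.1],
    [[0, 0, -4], [0, 0, 0], 0.1]
  ]
}}

```text
t: 24.38
eef_pos: [0.5789, -0.0654, 0.2065]
tool_rot: [0.001, 0.998, -0.067, 0.003]
contact_force: [0.5, -0.4, 0.1]
gripper_width: 0.551
```

Run:
```python
from h import *
st()
s=cam('side');t=cam('top');overlay(s,155,235,245,325,8,'pics/so13.png',FX,.109,0.)
save(s,'pics/s13.png')
print(row([.566,-.005,.207],-97.13))
```

```text
t 24.38 fix [ 21.02  50.55 206.46] F fix [ 0.5 -0.3  0.1] M [0.04 0.   0.01] w 0.551
([-0.773, -2.341, -0.137], [0.001, -0.015, 8.948])
```

View pics/so13.png

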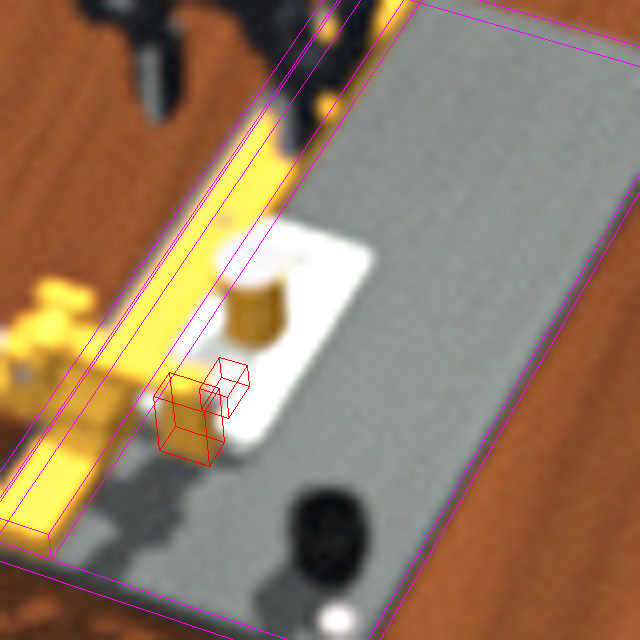

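Emit:
{"api": "apply_moves", "payload": {
  "moves": [
    [[-0.1, -0.3, -0.1], [0, 0, 1], -0.1],
    [[-0.2, -0.6, -0.1], [0, 0, 2], -0.1],
    [[-0.3, -0.9, -0.1], [0, 0, 3], -0.1],
    [[-0.4, -1.2, -0.1], [0, 0, 4], -0.1],
    [[-0.5, -1.5, -0.1], [0, 0, 5], -0.1],
    [[-0.6, -1.8, -0.1], [0, 0, 6], -0.1],
    [[-0.7, -2.1, -0.1], [0, 0, 7], -0.1],
    [[-0.77, -2.3, -0.1], [0, 0, 8], -0.1],
    [[-0.77, -2.34, -0.1], [0, 0, 8.95], -0.1],
    [[-0.77, -2.34, -0.1], [0, 0, 8.95], -0.1],
    [[-0.77, -2.34, -0.1], [0, 0, 8.95], -0.1]
  ],
  "force": 20
}}

```text
t: 25.85
eef_pos: [0.5659, -0.005, 0.2053]
tool_rot: [-0.001, -0.663, 0.749, -0.001]
contact_force: [1.3, -0.6, 0.2]
gripper_width: 0.449
```

Run:
```python
from h import *
st(); print(get_obs()['q'])
print(row([.5655,-.0050,.110],-97.13))
```

```text
t 25.85 fix [  0.57 108.84 205.27] F fix [ 1.4 -0.4  0.2] M [0.02 0.01 0.01] w 0.449
[ 0.03453606  0.42090995 -0.17275497  1.90080925  0.09810938  0.82829488
 -1.88203553]
([-0.005, 0.015, 3.811], [-0.0, -0.011, 0.018])
```

Emit:
{"api": "apply_moves", "payload": {
  "moves": [
    [[0, 0, 1.2], [0, 0, 0.02], -0.1],
    [[0, 0, 2.2], [0, 0, 0.02], -0.1],
    [[0, 0, 3], [0, 0, 0.02], -0.1],
    [[0, 0, 3.5], [0, 0, 0.02], -0.1],
    [[0, 0, 3.8], [0, 0, 0.02], -0.1],
    [[0, 0, 3.8], [0, 0, 0.02], -0.1]
  ]
}}

```text
t: 26.6
eef_pos: [0.5663, -0.0051, 0.1108]
tool_rot: [-0.0, -0.661, 0.751, -0.001]
contact_force: [-0.5, 0.4, 0.0]
gripper_width: 0.45
```

Run:
```python
from h import *
st()
s=cam('side');crop(s,165,225,245,305,10,'pics/sc14.png')
```

```text
t 26.6 fix [  1.02 108.74 110.8 ] F fix [-0.6  0.3  0. ] M [-0.07  0.02  0.  ] w 0.45
```

View pics/sc14.png

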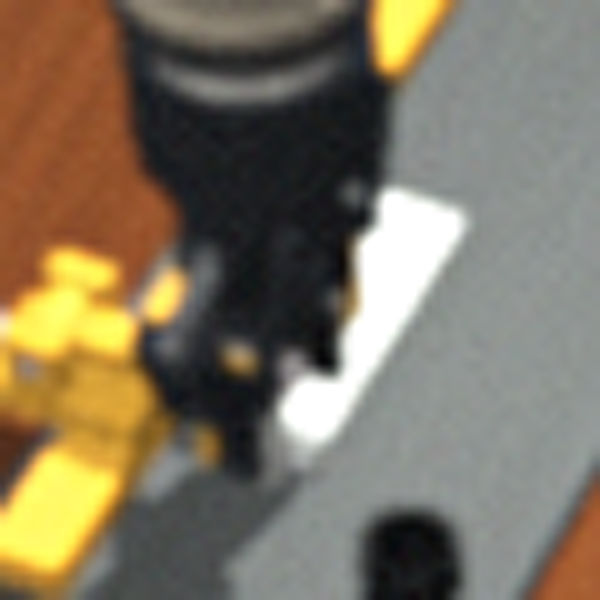

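Knob lies between the fingers with zero force; close.

Emit:
{"api": "apply_moves", "payload": {
  "moves": [
    [[0, 0, 0], [0, 0, 0], -0.4],
    [[0, 0, 0], [0, 0, 0], -0.6],
    [[0, 0, 0], [0, 0, 0], -1],
    [[0, 0, 0], [0, 0, 0], -1]
  ],
  "force": 30
}}

```text
t: 27.15
eef_pos: [0.5668, -0.0048, 0.1114]
tool_rot: [0.0, -0.66, 0.751, -0.001]
contact_force: [0.4, 1.0, 3.3]
gripper_width: 0.196
```

Run:
```python
from h import *
st()
import math
for d in (5,10,20,30,40,50,60,70,80,90,95,100,105,108):
    a=math.radians(d); x=80-78*math.cos(a)+6*math.sin(a); z=52+78*math.sin(a)+6*math.cos(a); print(d,round((2-x)/25,3),round((58-z)/25,3))
```

```text
t 27.15 fix [  1.42 109.12 111.41] F fix [0.3 1.1 3.3] M [ 0.19  0.01 -0.03] w 0.196
5 -0.033 -0.271
10 -0.089 -0.538
20 -0.27 -1.053
30 -0.538 -1.528
40 -0.884 -1.949
50 -1.298 -2.304
60 -1.768 -2.582
70 -2.278 -2.774
80 -2.815 -2.874
90 -3.36 -2.88
95 -3.631 -2.847
100 -3.898 -2.791
105 -4.159 -2.712
108 -4.312 -2.653
```

Emit:
{"api": "apply_moves", "payload": {
  "moves": [
    [[0, -0.033, -0.271], [0, 0, 0], -1],
    [[0, -0.089, -0.538], [0, 0, 0], -1],
    [[0, -0.17, -0.8], [0, 0, 0], -1],
    [[0, -0.27, -1.053], [0, 0, 0], -1],
    [[0, -0.395, -1.295], [0, 0, 0], -1],
    [[0, -0.538, -1.528], [0, 0, 0], -1],
    [[0, -0.705, -1.745], [0, 0, 0], -1],
    [[0, -0.884, -1.949], [0, 0, 0], -1],
    [[0, -1.085, -2.135], [0, 0, 0], -1],
    [[0, -1.298, -2.304], [0, 0, 0], -1],
    [[0, -1.53, -2.45], [0, 0, 0], -1],
    [[0, -1.768, -2.582], [0, 0, 0], -1],
    [[0, -2.02, -2.685], [0, 0, 0], -1],
    [[0, -2.278, -2.774], [0, 0, 0], -1],
    [[0, -2.54, -2.83], [0, 0, 0], -1],
    [[0, -2.815, -2.874], [0, 0, 0], -1],
    [[0, -3.09, -2.885], [0, 0, 0], -1],
    [[0, -3.36, -2.88], [0, 0, 0], -1],
    [[0, -3.36, -2.88], [0, 0, 0], -1]
  ],
  "force": 40
}}

```text
t: 29.52
eef_pos: [0.6504, -0.0157, 0.1842]
tool_rot: [0.0, -0.66, 0.751, -0.001]
contact_force: [-2.4, 3.0, 3.8]
gripper_width: 0.195
```

Run:
```python
from h import *
st()
```

```text
t 29.52 fix [ 85.75 108.66 184.24] F fix [-2.7  2.6  3.8] M [0.7  0.72 0.06] w 0.195
```

Emit:
{"api": "apply_moves", "payload": {
  "moves": [
    [[0, -0.135, 0.01], [0, 0, 0], -1],
    [[0, -0.271, 0.033], [0, 0, 0], -1],
    [[0, -0.405, 0.06], [0, 0, 0], -1],
    [[0, -0.538, 0.089], [0, 0, 0], -1],
    [[0, -0.67, 0.127], [0, 0, 0], -1],
    [[0, -0.8, 0.168], [0, 0, 0], -1],
    [[0, -0.8, 0.168], [0, 0, 0], -1]
  ]
}}

```text
t: 30.4
eef_pos: [0.6706, -0.0183, 0.1804]
tool_rot: [0.001, -0.66, 0.751, -0.002]
contact_force: [-1.3, 2.9, 5.2]
gripper_width: 0.196
```

Run:
```python
from h import *
st()
```

```text
t 30.4 fix [106.17 108.57 180.41] F fix [-1.6  2.7  5.2] M [ 0.62  0.49 -0.07] w 0.196
```

Now past upright. Open and rise, then move clear.

Emit:
{"api": "apply_moves", "payload": {
  "moves": [
    [[0, 0, 0], [0, 0, 0], -0.4],
    [[0, 0, 0], [0, 0, 0], 0],
    [[0, 0, 0], [0, 0, 0], 0],
    [[0, 0, 0], [0, 0, 0], 0],
    [[0, 0, -1], [0, 0, 0], 0],
    [[0, 0, -2.5], [0, 0, 0], 0],
    [[0, 0, -4], [0, 0, 0], 0],
    [[0, 0, -5], [0, 0, 0], 0],
    [[0, 0, -5], [0, 0, 0], 0]
  ]
}}

```text
t: 31.52
eef_pos: [0.6703, -0.018, 0.3063]
tool_rot: [0.002, -0.66, 0.751, -0.003]
contact_force: [-0.3, -1.1, -0.7]
gripper_width: 0.5
```

Run:
```python
from h import *
st(); print(row([.40,-.45,.30],-97.13))
```

```text
t 31.52 fix [105.82 108.83 306.3 ] F fix [-0.1 -1.1 -0.7] M [-0.03 -0.04  0.01] w 0.5
([18.519, 8.515, 0.219], [-0.034, -0.006, -0.022])
```

Emit:
{"api": "apply_moves", "payload": {
  "moves": [
    [[2, 1, -0.3], [0, 0, 0], 0],
    [[4, 2, -0.3], [0, 0, 0], 0],
    [[6, 3, -0.3], [0, 0, 0], 0],
    [[8, 4, -0.3], [0, 0, 0], 0],
    [[10, 5, -0.3], [0, 0, 0], 0],
    [[12, 6, -0.3], [0, 0, 0], 0],
    [[14, 7, -0.3], [0, 0, 0], 0],
    [[16, 7.8, -0.3], [0, 0, 0], 0],
    [[18, 8.5, -0.3], [0, 0, 0], 0],
    [[18.5, 8.5, -0.3], [0, 0, 0], 0],
    [[18.5, 8.5, -0.3], [0, 0, 0], 0],
    [[18.5, 8.5, -0.3], [0, 0, 0], 0],
    [[18.5, 8.5, -0.3], [0, 0, 0], 0]
  ]
}}

```text
t: 33.15
eef_pos: [0.4005, -0.448, 0.3117]
tool_rot: [0.0, -0.661, 0.75, -0.001]
contact_force: [-0.1, -0.3, -0.6]
gripper_width: 0.498
```

Run:
```python
from h import *
st()
s=cam('side');t=cam('top')
# carrier centre: flat against fence, x=20, y=ys-62
w=F2W(FX,[[.0195,.047,0]])[0]; print(w)
overlay(s,140,240,225,325,6,'pics/so15.png',FX,.109,1.83,(w[0],w[1],FX[2]))
crop(t,85,200,275,450,4.5,'pics/tc15.png'); save(t,'pics/t15.png')
```

```text
t 33.15 fix [-108.54 -351.29  311.67] F fix [-0.  -0.4 -0.6] M [-0.03  0.06 -0.01] w 0.498
[ 0.57698104 -0.06868275  0.        ]
```

View pics/so15.png

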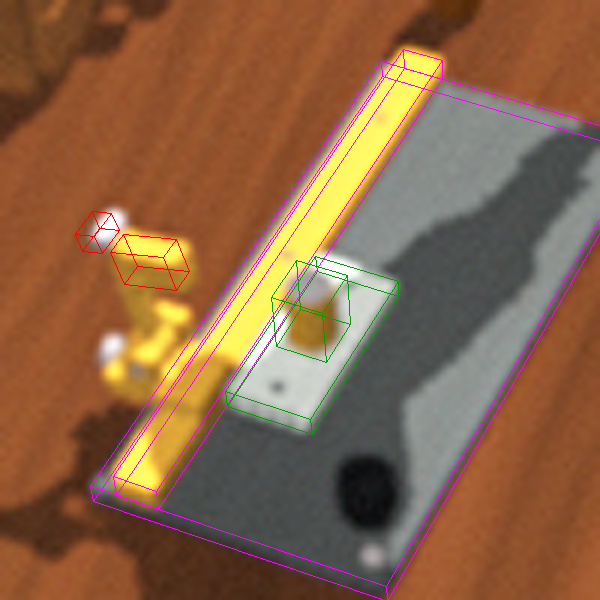

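View pics/tc15.png

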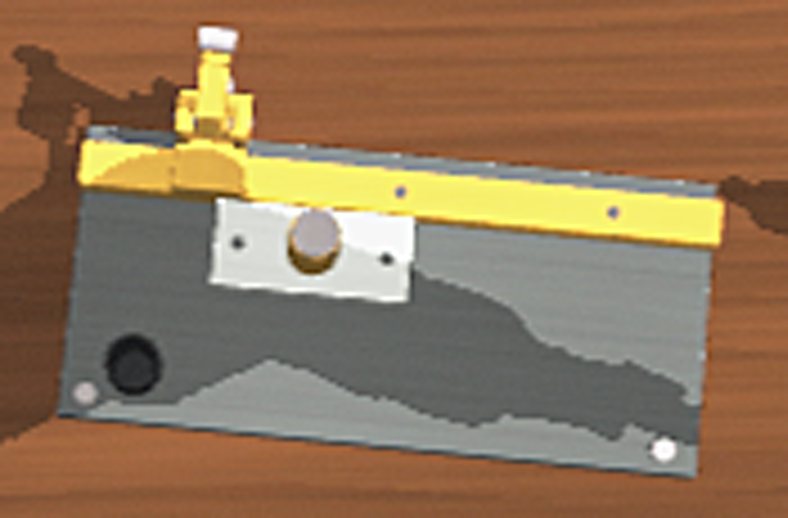

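View pics/t15.png

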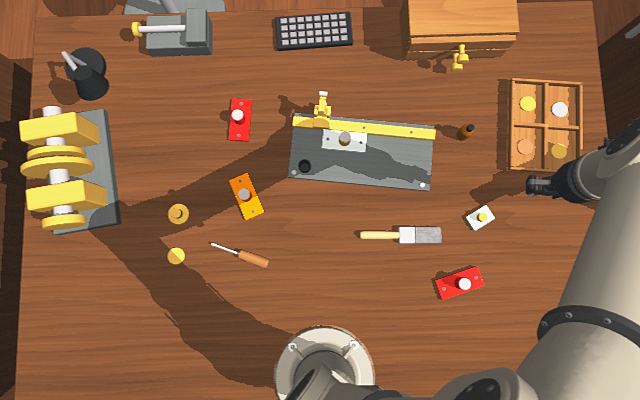

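Run:
```python
from h import *
s=cam('side');t=cam('top')
kt=(np.array([217,38])+.5)/4.5-.5+[275,85]; ks=(np.array([113,222])+.5)/6-.5+[225,140]
a,d=ray(t,kt[::-1]); b,e=ray(s,ks[::-1]); k=np.linalg.lstsq(np.c_[d,-e],b-a,rcond=None)[0]; print(W2F(FX,[a+k[0]*d,b+k[1]*e]))
for th in (1.6,1.7,1.75,1.83): print(th,leafpt(th,(-78,0,6)))
overlay(t,75,165,290,380,6.6,'pics/to16.png',FX,.109,1.75);overlay(s,160,220,225,285,9,'pics/so16.png',FX,.109,1.75)
```

```text
[[0.09709562 0.10873238 0.1369752 ]
 [0.09549717 0.10835646 0.13637547]]
1.6 (np.float64(88.27500435774955), 0, np.float64(129.79154390342967))
1.7 (np.float64(95.99985941776572), 0, np.float64(128.5767882495194))
1.75 (np.float64(99.807108021904), 0, np.float64(127.68142752227014))
1.83 (np.float64(105.79181719274655), 0, np.float64(125.85649711363206))
```

View pics/so16.png

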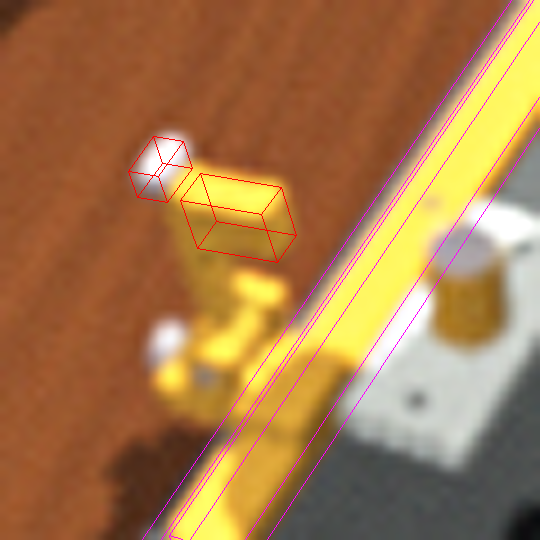

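Run:
```python
from h import *
w=F2W(FX,[[.097,.1087,.30]])[0]; print(w,row(w,-97.13))
```

```text
[ 0.66153784 -0.0170757   0.3       ] ([-18.467, -8.193, 0.461], [-0.009, -0.009, -0.015])
```

Emit:
{"api": "apply_moves", "payload": {
  "moves": [
    [[-2, -1, 0], [0, 0, 0], 0],
    [[-4, -2, 0], [0, 0, 0], 0],
    [[-6, -3, 0], [0, 0, 0], 0],
    [[-8, -4, 0], [0, 0, 0], 0],
    [[-10, -5, 0], [0, 0, 0], 0],
    [[-12, -6, 0], [0, 0, 0], 0],
    [[-14, -7, 0], [0, 0, 0], 0],
    [[-16, -7.8, 0], [0, 0, 0], 0],
    [[-18, -8.2, 0], [0, 0, 0], 0],
    [[-18.47, -8.2, 0.2], [0, 0, 0], 0],
    [[-18.47, -8.2, 0.4], [0, 0, 0], 0],
    [[-18.47, -8.2, 0.4], [0, 0, 0], 0]
  ],
  "force": 20
}}

```text
t: 34.85
eef_pos: [0.6611, -0.0202, 0.3007]
tool_rot: [-0.001, -0.659, 0.752, -0.001]
contact_force: [0.6, -0.4, 0.6]
gripper_width: 0.5
```

Run:
```python
from h import *
st()
w=F2W(FX,[[.097,.1087,.1825]])[0]; print(w,row(w,-97.13))
```

```text
t 34.85 fix [ 96.99 105.55 300.73] F fix [ 0.6 -0.4  0.6] M [-0.06 -0.   -0.02] w 0.5
[ 0.66153784 -0.0170757   0.1825    ] ([-0.141, 0.001, 4.729], [-0.001, -0.019, -0.036])
```

Emit:
{"api": "apply_moves", "payload": {
  "moves": [
    [[-0.1, 0, 1.3], [0, 0, -0.04], 0],
    [[-0.1, 0, 2.6], [0, 0, -0.04], 0],
    [[-0.1, 0, 3.6], [0, 0, -0.04], 0],
    [[-0.1, 0, 4.3], [0, 0, -0.04], 0],
    [[-0.1, 0, 4.7], [0, 0, -0.04], 0],
    [[-0.1, 0, 4.7], [0, 0, -0.04], 0]
  ]
}}

```text
t: 35.6
eef_pos: [0.6621, -0.016, 0.1837]
tool_rot: [-0.0, -0.663, 0.749, -0.001]
contact_force: [0.6, 0.3, -0.3]
gripper_width: 0.503
```

Run:
```python
from h import *
st()
s=cam('side');crop(s,160,220,225,285,9,'pics/sc17.png')
```

```text
t 35.6 fix [ 97.43 109.81 183.68] F fix [ 0.5  0.4 -0.3] M [-0.01 -0.    0.02] w 0.503
```

View pics/sc17.png

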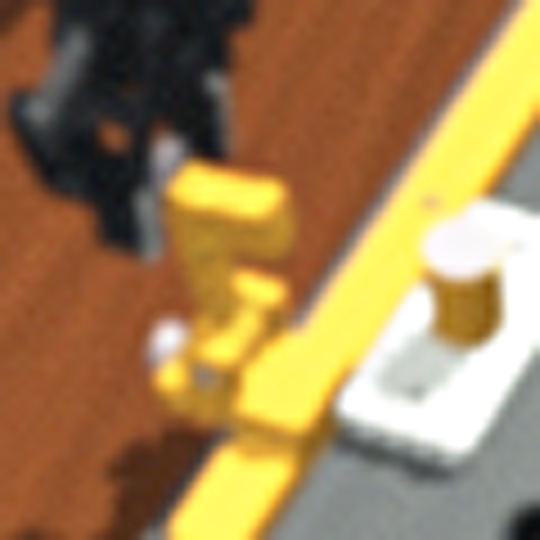

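Emit:
{"api": "apply_moves", "payload": {
  "moves": [
    [[0.03, 0, 0], [0, 0, 0], -0.4],
    [[0.03, 0, 0], [0, 0, 0], -0.7],
    [[0.03, 0, 0], [0, 0, 0], -1],
    [[0.03, 0, 0], [0, 0, 0], -1],
    [[0.03, -0.12, 0.03], [0, 0, 0], -1],
    [[0.03, -0.24, 0.06], [0, 0, 0], -1],
    [[0.03, -0.36, 0.1], [0, 0, 0], -1],
    [[0.03, -0.48, 0.14], [0, 0, 0], -1],
    [[0.03, -0.58, 0.18], [0, 0, 0], -1],
    [[0.03, -0.58, 0.18], [0, 0, 0], -1]
  ],
  "force": 50
}}

```text
t: 36.9
eef_pos: [0.6765, -0.0188, 0.1801]
tool_rot: [-0.001, -0.663, 0.749, -0.001]
contact_force: [-1.9, -2.5, 5.6]
gripper_width: 0.19
```

Run:
```python
from h import *
st()
```

```text
t 36.9 fix [112.04 108.82 180.14] F fix [-1.6 -2.7  5.6] M [-0.52  0.66  0.03] w 0.19
```

Release, rise and retreat again.

Emit:
{"api": "apply_moves", "payload": {
  "moves": [
    [[0, 0, 0], [0, 0, 0], -0.4],
    [[0, 0, 0], [0, 0, 0], 0],
    [[0, 0, 0], [0, 0, 0], 0],
    [[0, 0, 0], [0, 0, 0], 0],
    [[0, 0, -1], [0, 0, 0], 0],
    [[0, 0, -2.5], [0, 0, 0], 0],
    [[0, 0, -4], [0, 0, 0], 0],
    [[0, 0, -5], [0, 0, 0], 0],
    [[1, 0.5, -5.3], [0, 0, 0], 0],
    [[3, 1.5, -5.3], [0, 0, 0], 0],
    [[5, 2.5, -5.3], [0, 0, 0], 0],
    [[7, 3.5, -5.3], [0, 0, 0], 0],
    [[9, 4.5, -5.3], [0, 0, 0], 0],
    [[11, 5.5, -5.3], [0, 0, 0], 0],
    [[13, 6.5, -5.3], [0, 0, 0], 0],
    [[15, 7.5, -5.3], [0, 0, 0], 0],
    [[17, 8.5, -5.3], [0, 0, 0], 0],
    [[18.5, 8.8, -5.3], [0, 0, 0], 0],
    [[18.5, 8.8, -5.3], [0, 0, 0], 0],
    [[18.5, 8.8, -5.3], [0, 0, 0], 0]
  ]
}}

```text
t: 39.4
eef_pos: [0.4013, -0.4498, 0.3116]
tool_rot: [-0.0, -0.663, 0.749, -0.0]
contact_force: [1.4, 0.5, -0.9]
gripper_width: 0.497
```

Run:
```python
from h import *
st()
w=F2W(FX,[[.0195,.047,0]])[0]
s=cam('side');t=cam('top');overlay(s,140,240,225,325,6,'pics/so18.png',FX,.109,1.85,(w[0],w[1],FX[2]));overlay(t,75,165,275,395,6.6,'pics/to18.png',FX,.109,1.85,(w[0],w[1],FX[2]))
```

```text
t 39.4 fix [-107.51 -353.    311.62] F fix [ 1.3  0.6 -0.9] M [ 0.01 -0.02  0.  ] w 0.497
```

View pics/so18.png

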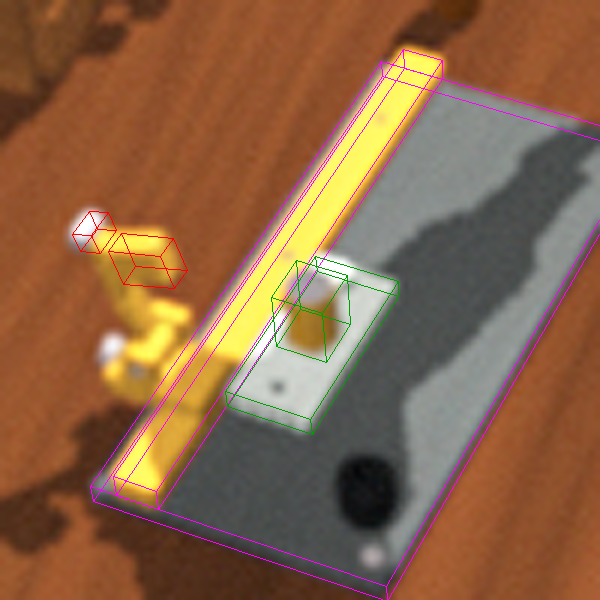

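View pics/to18.png

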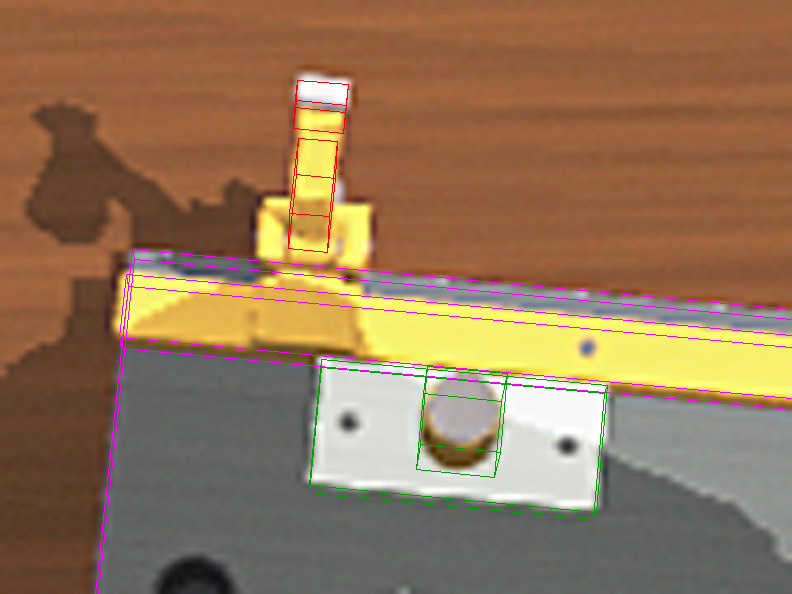

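The leaf now sits at about 1.87 rad. The carrier is flat against the fence and unmoved, and the arm is clear, so I'm handing in.

```bash
python3 -c "
from station import hand_in
print(hand_in())"
```

```text
the job is handed in; nothing more can be done
None
```

The job is done and handed in at about 39 s of the 72 s allowed; no verdict was reported.

**Leaf down:** I pinched the knob and swung the leaf down until it stopped. It reached its rest with about 23 N at the wrist, and the picture matched the model at 0 rad.

**Gauging:** I gripped the carrier by its post and aligned it flat to the fence. I then slid it along until its end touched the nose and stopped moving. The wrist force along the fence peaked at 8.6 N. I backed off to about 6.8 N and held for a second, then let go. I estimate 3 to 7 N of that was on the nose, because friction on the bed and fence took part of it. The carrier was partly carried by the gripper while sliding and may have been lifted by up to a few tenths of a millimetre.

**Leaf up:** The first swing back slipped in the grip and left the leaf at only about 1.7 rad. I gripped the knob again and took it to about 1.87 rad.

**Last checks:**
- **Carrier:** The final pictures show it flat on the fence, within about 0.4° of parallel. It sits where the model puts it, to about 1 to 2 mm of camera accuracy, and did not move during the second swing.
- **Stop block:** It did not move visibly.
- **Bystanders:** The full top picture before the second swing showed the other things in place. I looked only at the fixture area after it.
- **Arm:** It is clear of everything.
- **Disagreement:** The fence came up about 0.5 mm off my picture-based estimate, which is within the camera calibration.

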